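# Find a sanding wheel's heavy side on the balancing stand

## Task

The sanding wheel on the balancing stand has a heavy side that cannot be seen. Take the wheel by its rim and turn it by hand more than half a turn away from where it stands, feeling for the heavy side, then bring that side to the very bottom and finish still holding the wheel there, motionless in the gripper. Leave the vise and the other tools on the bench alone.

Things in the scene. Friction and masses are not known exactly. Their poses are not given: they have to be found in the camera images.
- stand: wooden balancing stand screwed to the bench: foot 160 x 120 x 18 mm, two uprights (14 mm thick along x, 36 mm wide along y, centred 46 mm either side of the wheel along x, round tops 153 mm above the bench). Origin: centre of the foot's underside, on the bench; x along the wheel's axle (level), z up
- axle (a point): the wheel's centre on the axle, 135 mm above the bench, axes as the stand's. The wheel is a wooden disc with leather rim, 160 mm across, 22 mm thick along x, its top 215 mm up; hub flange 44 mm across; five equal dark dots at 46 mm radius tell nothing of the heavy side. Uprights stand 28 mm off each face, below the axle
- wheel (a joint): the wheel's angle, rad, right-hand rule about the stand's x (growing: the top goes to the stand's -y); any start, turns freely past a full turn. The bearing drags evenly, 0.27 N m either way, a little more than the heavy side's pull (0.17 to 0.24 N m), so the wheel stays wherever it is left: only the force needed to turn it tells
- rim (a point): a point on the wheel's rim, 80 mm from the axle, that turns with it; straight above the axle at angle 0. It does not mark the heavy side: that is a hidden lead slug (about 0.35 kg, 60 mm from the axle), anywhere round the wheel. At the rim, turning takes up to 6.5 N as the slug rises sideways, down to 0.5 N as it sinks, 3.5 N with it at top or bottom
- vise: small green cast iron bench vise fixed to the bench, about 160 x 100 mm and 120 mm high, with a pale peg upright in its jaws to 200 mm height; not to be touched. Origin: centre of its base on the bench
- rasp: rat-tail rasp lying loose on the bench, 270 mm long along its x, handle to -x, 22 mm thick; origin under the handle's front end
- horn_peg: polished dark horn peg lying loose, 110 mm long along its x, 36 mm wide head to -x, 18 mm thick; origin under its middle
- reamer: wooden cone reamer lying loose, 180 mm long along its x, 90 mm cross handle at -x, 36 mm thick; origin under its middle
Things that resemble listed ones, but are neither listed nor needed, are in the scene too. What is shaped like the stand but purple is not meant.

How it is judged:
By the outcome, as a careful person would: the job done as asked, in the order asked, and still so for the second after the job is handed in, while the arm keeps its last pose, push and grip.
It also fails if it takes over 72 s, if anything falls off the work surface, if the arm or the gripper's body presses on something with over 40 N, if the wrist force passes 120 N, or if a joint passes its speed limit or range.

## Robot

A 7-joint arm with a two-finger parallel gripper is mounted at the origin on the work surface. World frame = base frame: x ahead of the robot, y to its left, z up, the work surface at z = 0. Lengths are in m, angles in rad, forces in N, time in s.
With the tool pointing down it reaches from about 0.425 to 0.875 m from the base axis. Payload 4.7 kg.
Tool frame: the origin (TCP) lies at the very end of the fingers, on their centre line; the grasp point (between the pads) lies 19 mm behind it; z points along the fingers, y is the line along which they close (so a half turn about z gives the same grasp; the last joint's range is limited). The gripper opens to 87 mm and grips with 3 to 60 N. Pads are 19 mm wide; open, the fingers measure 117 mm over their backs; the gripper's body (75 mm by 190 mm) begins 51 mm behind the grasp point.
Start: joints at [1.174, 0.321, -0.07, 1.45, 0.023, 1.371, -0.057], TCP at [0.26, -0.596, 0.223] pointing down, gripper open.
Joint ranges: [-2.86, 2.86], [-0.3, 2.09], [-1.38, 1.24], [0.06, 2.45], [-1.56, 4.7], [0.09, 2.05], [-2.69, 2.69]. Speed limits (rad/s): [2.57, 2.57, 3.14, 3.14, 3.14, 3.14, 3.14].

## Interface

Orientations are given as a rotation vector (axis times angle).
In Python, from bench import ctrl, imaging, ticket gives the robot as it stands.
- The arm moves only by the tool jog_arm, never from a script. Its argument "rows" is text: rows parted by semicolons, each of 7 numbers parted by spaces: the shift along the tool's x, y, z in cm, then the turn, a rotation vector about the tool's x, y, z in rad, then the closure, from -1 (fully open) to 1 (shut), so that 0 is half open. A call has 1 to 5 rows; each row shifts and turns the commanded pose from where the row before left it, along the tool's axes as they then stand; what a row does not reach is not made up. A row lasts 1/8 s, in which the tool goes at most 62.5 mm and 10.7 degrees, less where a joint would pass 70% of its speed; a pose out of reach is approached as far as the arm can. A call with a gripper value outside its range is refused whole. The fingers move at their own pace and stop on an object; "force" is the grip in N (left out, the last holds). Time passes only in rows, so rows that do not move let the fingers close. It gives the time, the measured TCP pose, the force, the opening and the grip force at its end, in the units of the state.
- ctrl.get_state(): the state, without advancing time (a new reading comes with each control period).
- imaging.get_image(name): name is "scene" or "top" or "wrist"; returns a dict with "img" (480x640x3 uint8, blue, green, red), "vertical_fov" (degrees; the focal length in pixels is half the picture's height over the tangent of half this angle, whatever the lens; pixels are square), "cx", "cy" (the principal point, pixels), "origin" and "orientation" of the camera in the world. Camera axes: x right, y down, z forward; pixel columns grow to the right and rows downward; lengths in m; the calibration is good to about 2 mm. A picture is of the moment at which its call begins. There is no depth.
- ticket.close_job(): hands the job in; it is judged then, once.
The state is a dict: "time": time; "joint_positions": joint angles; "qd": joint speeds; "joint_torque": joint torques, N m; "position": TCP position; "tool_rot": TCP orientation; "ft_force": force on the tool from outside, world axes, zero at the start; "torque": the same for the moment, N m; "grip_width": opening from 0.0 (shut) to 1.0 (fully open); "grip_force": force on a finger pad.
Only numpy, scipy, OpenCV 4.12 (cv2) and the standard library are available. Lean on these libraries where they do the work, as an engineer would, in place of code of your own. Each camera call takes 0.05 s, during which the arm holds its last target. There are 200 camera calls.

## Working session

There is one attempt and no reset: what is moved stays moved. The work goes in short steps, Python scripts to look and compute and a tool call to move; the robot and the scene stay as the last step left them, time stands still between calls to the robot, and variables do not carry over. Pictures are saved under pics/ and viewed, at most 10 in all, crops included, and the job is handed in when it is done.

Besides the shell and the picture viewer there is one more tool, called after ">>>" by a JSON object that holds its "method" and its "body", one argument or row to a line. jog_arm: Moves the arm, as the interface text tells. Its arguments: {"type":"object","properties":{"rows":{"type":"string"},"force":{"type":"number"}},"required":["rows"]}

```bash
mkdir -p pics; ls; cat > h.py <<'E'
import numpy as np, cv2
from scipy.spatial.transform import Rotation as R
from bench import ctrl, imaging, ticket
def rotm(o):
    o=np.array(o,float)
    return o if o.shape==(3,3) else R.from_rotvec(o).as_matrix() if o.size==3 else R.from_quat(o).as_matrix()
def ray(d,u,v):
    f=240/np.tan(np.radians(d["vertical_fov"])/2)
    r=rotm(d["orientation"])@np.array([(u-d["cx"])/f,(v-d["cy"])/f,1]); return np.array(d["origin"]),r/np.linalg.norm(r)
def plane(d,u,v,z):
    o,r=ray(d,u,v); return o+r*(z-o[2])/r[2]
def proj(d,p):
    f=240/np.tan(np.radians(d["vertical_fov"])/2)
    c=rotm(d["orientation"]).T@(np.array(p)-d["origin"]); return f*c[0]/c[2]+d["cx"],f*c[1]/c[2]+d["cy"]
E
python3 - <<'E'
from h import *
import pickle
print(ctrl.get_state())
D={}
for n in ("scene","top"):
    d=imaging.get_image(n); D[n]=d; cv2.imwrite(f"pics/{n}0.png",d["img"]); print(n,{k:v for k,v in d.items() if k!="img"})
pickle.dump(D,open("d0.pkl","wb"))
E
```

```text
pics
{'time': 0.0, 'joint_positions': array([ 1.17408851,  0.32183719, -0.07008975,  1.45167358,  0.02263337,
        1.37079754, -0.05689977]), 'qd': array([ 2.57240431e-03, -7.27298149e-04,  1.32693070e-03,  8.69399207e-04,
       -3.04753223e-05,  4.29074189e-04,  5.07605249e-04]), 'joint_torque': array([-2.17192942e-04, -4.91294825e+01, -4.04057242e-01, -3.12525415e+01,
       -6.37814845e-02,  4.38063231e-02,  1.86629118e-04]), 'position': array([ 0.25930211, -0.59543455,  0.22145307]), 'tool_rot': array([-3.07372027e+00, -6.40453378e-01,  8.14920705e-04]), 'ft_force': array([0.72962725, 0.0327268 , 0.40665322]), 'torque': array([ 0.04586873,  0.05509628, -0.05441411]), 'grip_force': 0.0, 'grip_width': 1.0022135780967252}
scene {'vertical_fov': 55.86853707999432, 'cx': 319.31882418043784, 'cy': 243.8687778724011, 'origin': array([1.21396339, 0.58483321, 0.9609234 ]), 'orientation': array([-1.07672262, -2.37871581,  1.05601945])}
top {'vertical_fov': 53.39404007899991, 'cx': 318.66927990330936, 'cy': 241.10615184715937, 'origin': array([ 0.39418011, -0.02176828,  1.16698822]), 'orientation': array([-2.15251175,  2.13291327, -0.21467359])}
```

View pics/scene0.png

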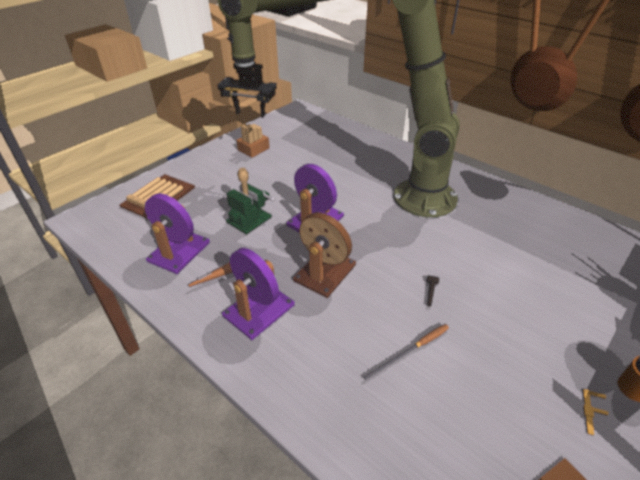

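View pics/top0.png

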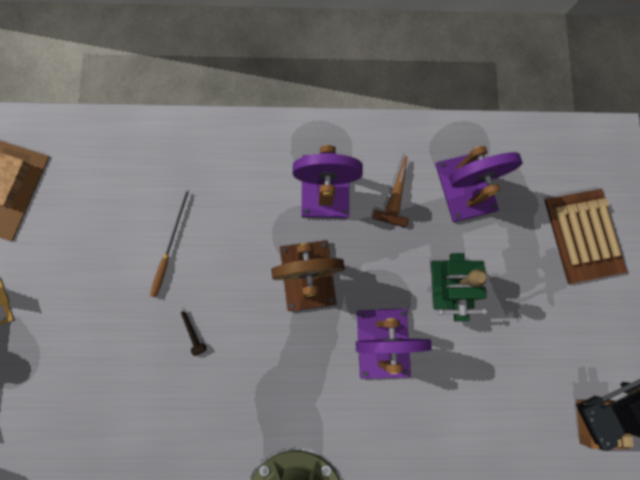

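```bash
python3 - <<'E'
from h import *
import pickle
D=pickle.load(open("d0.pkl","rb"))
t=D["top"]; s=D["scene"]
a=cv2.resize(t["img"][225:325,255:360],None,fx=4,fy=4,interpolation=cv2.INTER_CUBIC)[:400,:400]
b=cv2.resize(s["img"][200:300,280:380],None,fx=4,fy=4,interpolation=cv2.INTER_CUBIC)
cv2.imwrite("pics/crop1.png",np.hstack([a,b]))
hsv=cv2.cvtColor(t["img"],cv2.COLOR_BGR2HSV)
m=((hsv[...,0]<20)|(hsv[...,0]>172))&(hsv[...,1]>80)
w=np.zeros_like(m);w[225:325,255:355]=1
m=(m&w).astype(np.uint8)
c=max(cv2.findContours(m,cv2.RETR_EXTERNAL,cv2.CHAIN_APPROX_NONE)[0],key=cv2.contourArea)
print(cv2.contourArea(c),cv2.approxPolyDP(c,3,True)[:,0].tolist())
for u,v in [(286,242),(331,241),(289,310),(335,304)]: print(plane(t,u,v,.018))
E
```

```text
3194.5 [[326, 241], [325, 247], [316, 242], [285, 246], [286, 252], [280, 248], [282, 264], [273, 268], [272, 274], [285, 281], [288, 309], [335, 303], [331, 274], [343, 266], [341, 260], [329, 257]]
[0.59240252 0.0280608  0.018     ]
[ 0.5961486  -0.08182862  0.018     ]
[0.42821059 0.01787914 0.018     ]
[ 0.4432558 -0.0917629  0.018    ]
```

View pics/crop1.png

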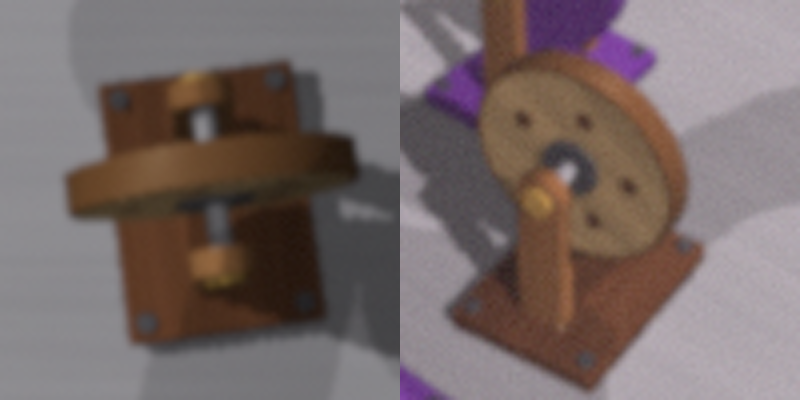

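The wanted wheel is the brown one: top (308,270), scene (325,245). The purple look-alikes are at top (327,170), (480,170) and (392,346). The crop shows a brown foot, with corners at top px (280,247), (327.5,240.5), (337,304) and (288,311), carrying a wooden wheel with dark dots.

```bash
python3 - <<'E'
from h import *
import pickle
D=pickle.load(open("d0.pkl","rb"))
t=D["top"]; s=D["scene"]
C=[plane(t,u,v,.018)[:2] for u,v in [(280,247),(327.5,240.5),(337,303.75),(288.3,311.2)]]
print(np.round(C,4)); c=np.mean(C,0); ax=(C[0]-C[3]+C[1]-C[2]); ay=C[0]-C[1]+C[3]-C[2]
print("centre",c,"axis deg",np.degrees(np.arctan2(ax[1],ax[0])),"yside",np.degrees(np.arctan2(-ay[0],ay[1])),np.linalg.norm(ax)/2,np.linalg.norm(ay)/2)
# wheel top ends in top crop, at height .135 (ends of rim): (68..,195),(355,157)
for u,v in [(255+68/4,225+197/4),(255+356/4,225+157/4)]: print("rim end",plane(t,u,v,.135))
# scene: foot corners (448,313),(590,388),(703,245)-> px
for u,v in [(280+48/4,200+313/4),(280+192/4,200+388/4),(280+303/4,200+245/4)]: print("scene foot",plane(s,u,v,.018))
print("scene hub",280+168/4,200+170/4)
for n,(u,v),z in [("purpleR",(392,346),.17),("purpleR2",(480,170),.17),("purpleT",(327,170),.17),("vise peg",(477,277),.2),("vise",(460,288),.06)]: print(n,plane(t,u,v,z))
th=np.arctan2(ax[1],ax[0]); a=np.array([np.cos(th),np.sin(th)])
for k in (-.011,.011): print("wheel face hub proj scene",proj(s,[*(c+k*a),.135]),"top",proj(t,[*(c+k*a),.215]))
E
```

```text
[[ 0.5799  0.0424]
 [ 0.5973 -0.0733]
 [ 0.4439 -0.0966]
 [ 0.4254  0.0195]]
centre [ 0.51160854 -0.02697477] axis deg 8.536939561869225 yside 8.812718936082131 0.15568395067194069 0.11724125924977412
rim end [0.50105824 0.05191883 0.135     ]
rim end [ 0.52443414 -0.1042112   0.135     ]
scene foot [ 0.60609594 -0.06965983  0.018     ]
scene foot [0.5919292  0.05378506 0.018     ]
scene foot [0.43234819 0.02491571 0.018     ]
scene hub 322.0 242.5
purpleR [ 0.35219545 -0.19965395  0.17      ]
purpleR2 [ 0.73176303 -0.40156779  0.17      ]
purpleT [ 0.72643188 -0.06479095  0.17      ]
vise peg [ 0.4927071  -0.37202728  0.2       ]
vise [ 0.48084717 -0.38136352  0.06      ]
wheel face hub proj scene (np.float64(327.07947275218726), np.float64(235.27669767919147)) top (np.float64(309.52307020192274), np.float64(270.64767574818694))
wheel face hub proj scene (np.float64(322.7842382887164), np.float64(239.75956668354584)) top (np.float64(308.00788616898006), np.float64(259.85874795438554))
```

```bash
cat >> h.py <<'E'
def cur():
    s=ctrl.get_state(); return np.array(s["position"]),rotm(s["tool_rot"])
def rows(wps,clo,start=None,n=5,dec=2):
    """print rows through waypoints (p,R), following the rounded rows"""
    p,Rm=start or cur(); out=[]
    for q,Q in wps:
        d=np.round(Rm.T@(q-p)*100,dec); w=np.round(R.from_matrix(Rm.T@Q).as_rotvec(),3)
        if np.linalg.norm(d)>6.25 or np.linalg.norm(w)>.186: print("BIG",np.linalg.norm(d),np.linalg.norm(w))
        out.append(" ".join(f"{x:g}" for x in [*d,*w,clo])); p=p+Rm@(d/100); Rm=Rm@R.from_rotvec(w).as_matrix()
    for i in range(0,len(out),n): print("; ".join(out[i:i+n]))
    return p,Rm
def down(yaw):  # tool z down, tool y at yaw in world
    y=np.array([np.cos(yaw),np.sin(yaw),0]); z=np.array([0,0,-1.]); return np.column_stack([np.cross(y,z),y,z])
C=np.array([.515,-.025,.135]); TH=np.radians(8.5)
def orbit(phi,r):
    """tool at angle phi (deg) from the top about the stand axle (+: towards -y), TCP at radius r, pointing in"""
    Q=R.from_rotvec(np.radians(phi)*np.array([np.cos(TH),np.sin(TH),0])).as_matrix()
    return C+Q@np.array([0,0,r]),Q@down(TH)
E
python3 - <<'E'
from h import *
p,Rm=cur(); w=[(p+[0,0,.06],Rm),(p+[0,0,.11],Rm)]
y0=np.arctan2(Rm[1,1],Rm[0,1]); r0=np.hypot(*p[:2]);a0=np.arctan2(p[1],p[0]);r1=np.hypot(*C[:2]);a1=np.arctan2(C[1],C[0])
N=13
for i in range(1,N+1):
    f=i/N; r=r0+(r1-r0)*f;a=a0+(a1-a0)*f
    w.append((np.array([r*np.cos(a),r*np.sin(a),.33]),down(y0+(TH-y0)*f)))
print(y0); rows(w,-1,dec=1)
E
```

```text
-1.159983800723253
-0 -0 -6 0 0 0 -1; -0 -0 -5 0 0 0 -1; 5.5 -1.3 0.2 -0.002 0 -0.101 -1; 5.3 -1.2 -0 0 0 -0.1 -1; 5.4 -1.1 -0 0 0 -0.101 -1
5.2 -1 -0 0 0 -0.101 -1; 5.2 -0.9 -0 0 0 -0.1 -1; 5.1 -0.9 -0 0 0 -0.101 -1; 5 -0.8 -0 0 0 -0.1 -1; 4.9 -0.7 -0 0 0 -0.101 -1
4.9 -0.6 -0.1 0 0 -0.101 -1; 4.8 -0.6 0 0 0 -0.1 -1; 4.7 -0.5 0 0 0 -0.101 -1; 4.6 -0.5 0 0 0 -0.101 -1; 4.6 -0.4 0 0 0 -0.1 -1
```

>>> {"method": "jog_arm", "body": {
  "rows": "0 0 -6 0 0 0 -1; 0 0 -5 0 0 0 -1; 5.5 -1.3 0 0 0 -0.1 -1; 5.3 -1.2 0 0 0 -0.1 -1; 5.4 -1.1 0 0 0 -0.1 -1"
}}

```text
time: 0.72
position: [0.3842, -0.4844, 0.3319]
tool_rot: [-2.943, -1.097, 0.0]
ft_force: [0.3, -0.3, -0.2]
grip_width: 1.0
grip_force: 0.0
```

>>> {"method": "jog_arm", "body": {
  "rows": "5.2 -1 0 0 0 -0.1 -1; 5.2 -0.9 0 0 0 -0.1 -1; 5.1 -0.9 0 0 0 -0.1 -1; 5 -0.8 0 0 0 -0.1 -1; 4.9 -0.7 0 0 0 -0.1 -1"
}}

```text
time: 1.35
position: [0.5051, -0.259, 0.3319]
tool_rot: [-2.579, -1.792, 0.0]
ft_force: [-0.1, 0.7, 0.1]
grip_width: 1.003
grip_force: 0.0
```

>>> {"method": "jog_arm", "body": {
  "rows": "4.9 -0.6 0 0 0 -0.1 -1; 4.8 -0.6 0 0 0 -0.1 -1; 4.7 -0.5 0 0 0 -0.1 -1; 4.6 -0.5 0 0 0 -0.1 -1; 4.6 -0.4 0 0 0 -0.1 -1"
}}

```text
time: 1.98
position: [0.517, -0.0241, 0.332]
tool_rot: [-2.056, -2.375, 0.001]
ft_force: [0.7, 0.3, -0.3]
grip_width: 0.997
grip_force: 0.0
```

>>> {"method": "jog_arm", "body": {
  "rows": "0 0 0 0 0 0 -1; 0 0 0 0 0 0 -1"
}}

```text
time: 2.22
position: [0.5172, -0.0266, 0.3323]
tool_rot: [2.062, 2.37, -0.002]
ft_force: [0.5, -0.3, 0.0]
grip_width: 0.997
grip_force: 0.0
```

```bash
python3 - <<'E'
from h import *
import pickle
s=ctrl.get_state(); print(np.round(s["joint_positions"],3),s["ft_force"],s["torque"]); p,Rm=cur(); print(p,Rm)
d=imaging.get_image("wrist"); pickle.dump(d,open("w1.pkl","wb")); cv2.imwrite("pics/w1.png",d["img"]); print({k:v for k,v in d.items() if k!="img"})
E
```

```text
[ 0.587  0.034 -0.599  1.574  0.02   1.54   0.126] [ 0.46887301 -0.28515811  0.01445274] [-0.02340219 -0.15702511 -0.0108923 ]
[ 0.51721199 -0.02655269  0.33225992] [[-1.38566521e-01  9.90353023e-01 -4.57175465e-04]
 [ 9.90352739e-01  1.38566042e-01 -9.51312939e-04]
 [-8.78786651e-04 -5.84585098e-04 -9.99999443e-01]]
{'vertical_fov': 70.04296979981052, 'cx': 320.316222158562, 'cy': 235.76090749059415, 'origin': array([0.50653974, 0.05591786, 0.49538993]), 'orientation': array([2.82537642, 0.19598854, 0.02939769])}
```

View pics/w1.png

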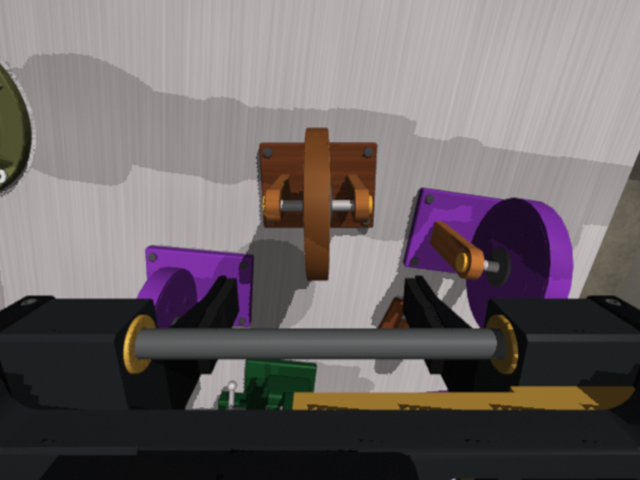

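Wrist view: the wheel rim runs vertically at columns 304–330, rows 128–278. The axle caps are near (266,203) and (371,203), and the free gripper spans the bottom.

```bash
python3 - <<'E'
from h import *
import pickle
d=pickle.load(open("w1.pkl","rb"))
a=plane(d,266,203,.135);b=plane(d,371,203,.135);print(a,b,(a+b)/2,np.linalg.norm(b-a),np.degrees(np.arctan2(*(b-a)[1::-1])))
F=np.array([plane(d,u,v,.018)[:2] for u,v in [(261,143),(378,142),(376,227),(264,227)]]);print(F,F.mean(0))
hsv=cv2.cvtColor(d["img"],cv2.COLOR_BGR2HSV)
for v in (135,160,185,240,260,270):
    print(v,[tuple(x) for x in hsv[v,300:336:3].tolist()] if v==135 else "", plane(d,304.5,v,.215)[:2],plane(d,330,v,.215)[:2])
for r in (.051,): 
  for ph in (0,): print(orbit(ph,r))
print("proj",proj(d,C),proj(d,C+[0,0,.08]))
E
```

```text
[ 0.45939097 -0.0299654   0.135     ] [ 0.57088341 -0.01441684  0.135     ] [ 0.51513719 -0.02219112  0.135     ] 0.1125714063924424 7.939173450972989
[[ 0.43000019  0.02332803]
 [ 0.585827    0.04634884]
 [ 0.60544235 -0.0711813 ]
 [ 0.44440374 -0.0936498 ]] [ 0.51641832 -0.02378856]
135 [(175, 10, 148), (0, 8, 150), (12, 183, 106), (13, 188, 106), (12, 189, 105), (12, 187, 109), (13, 186, 107), (13, 185, 105), (13, 186, 104), (12, 173, 106), (4, 13, 156), (171, 12, 152)] [0.49491951 0.04755205] [0.51476196 0.05031593]
160  [0.4973075  0.02843879] [0.51758301 0.03126419]
185  [0.49980209 0.00847228] [0.52052999 0.011362  ]
240  [ 0.50570243 -0.03875363] [ 0.52750031 -0.03571156]
260  [ 0.508002   -0.05715919] [ 0.53021687 -0.05405766]
270  [ 0.50918511 -0.06662872] [ 0.53161452 -0.06349657]
(array([ 0.515, -0.025,  0.186]), array([[-0.14780941,  0.98901586,  0.        ],
       [ 0.98901586,  0.14780941,  0.        ],
       [ 0.        ,  0.        , -1.        ]]))
proj (np.float64(318.01023385347315), np.float64(205.52377183967)) (np.float64(317.328908198172), np.float64(226.26694963366072))
```

```bash
sed -i 's/^C=.*/C=np.array([.5155,-.0235,.135]); TH=np.radians(8.2)/' h.py; python3 - <<'E'
from h import *
w=[orbit(0,r) for r in (.14,.095,.056)]
s=rows(w,-1)
s=rows([orbit(-i*10,.056) for i in range(1,11)],-.2,start=s)
E
```

```text
0.4 -0.12 5.72 -0.001 0.001 -0.006 -1; 0 -0 4.5 0 -0 0 -1; -0 -0 3.9 0 -0 0 -1
0.97 -0 0.09 0 -0.175 0 -0.2; 0.97 -0 0.08 0 -0.174 0 -0.2; 0.97 -0 0.09 0 -0.175 0 -0.2; 0.98 -0 0.08 0.001 -0.175 0 -0.2; 0.97 -0 0.08 -0 -0.174 0 -0.2
0.97 0 0.09 -0 -0.175 0 -0.2; 0.97 0 0.08 -0 -0.174 0 -0.2; 0.98 0 0.09 -0 -0.175 0 -0.2; 0.97 0 0.08 -0 -0.174 0.001 -0.2; 0.97 0 0.09 -0 -0.175 -0 -0.2
```

>>> {"method": "jog_arm", "body": {
  "rows": "0.4 -0.1 5.7 0 0 -0.006 -1; 0 0 4.5 0 0 0 -1; 0 0 3.9 0 0 0 -1; 0 0 0 0 0 0 -0.2; 0 0 0 0 0 0 -0.2"
}}

```text
time: 2.9
position: [0.5168, -0.0228, 0.193]
tool_rot: [2.055, 2.375, 0.002]
ft_force: [0.5, -0.1, 0.5]
grip_width: 0.856
grip_force: 0.0
```

>>> {"method": "jog_arm", "body": {
  "rows": "0.97 0 0.085 0 -0.175 0 -0.2; 0.97 0 0.085 0 -0.175 0 -0.2; 0.97 0 0.085 0 -0.174 0 -0.2"
}}

```text
time: 3.28
position: [0.5141, 0.0063, 0.188]
tool_rot: [1.767, 2.037, -0.47]
ft_force: [-1.2, -0.3, -0.8]
grip_width: 0.619
grip_force: 0.0
```

>>> {"method": "jog_arm", "body": {
  "rows": "0.97 0 0.085 0 -0.175 0 -0.2; 0.97 0 0.085 0 -0.175 0 -0.2; 0.97 0 0.085 0 -0.174 0 -0.2"
}}

```text
time: 3.65
position: [0.5106, 0.0274, 0.166]
tool_rot: [1.447, 1.666, -0.832]
ft_force: [0.8, -0.9, -0.1]
grip_width: 0.598
grip_force: 0.0
```

```bash
cat >> h.py <<'E'
def chk():
    s=ctrl.get_state(); p,Rm=cur(); a=np.array([np.cos(TH),np.sin(TH),0]); yh=np.array([-np.sin(TH),np.cos(TH),0]); d=p-C
    phi=np.degrees(np.arctan2(-d@yh,d[2])); f=np.array(s["ft_force"]); M=np.array(s["torque"])
    tool=np.degrees(np.arctan2(Rm[:,2]@yh,-Rm[2,2]))
    print("t %.2f phi %.1f toolphi %.1f r %.4f axial %.4f | f %s M %s | Mx %.3f rxF %.3f"%(s["time"],phi,tool,np.hypot(d@yh,d[2]),d@a,np.round(f,2),np.round(M,3),M@a,np.cross(d,f)@a),"q",np.round(s["joint_positions"],2),"g",round(s["grip_width"],3),round(s["grip_force"],1))
E
python3 -c "
from h import *
chk()"
```

```text
t 3.65 phi -58.8 toolphi -60.3 r 0.0597 axial 0.0025 | f [ 0.76 -0.85 -0.08] M [ 1.012  0.102 -0.057] | Mx 1.017 rxF 0.025 q [-0.1   0.51 -0.71  1.85  1.04  1.8  -1.  ] g 0.598 0.0
```

>>> {"method": "jog_arm", "body": {
  "rows": "0.97 0 0.085 0 -0.175 0 -0.2; 0.97 0 0.085 0 -0.175 0 -0.2; 0.97 0 0.085 0 -0.174 0 -0.2"
}}

```text
time: 4.03
position: [0.5085, 0.0341, 0.1345]
tool_rot: [1.102, 1.271, -1.102]
ft_force: [0.2, -1.1, -2.8]
grip_width: 0.599
grip_force: 0.0
```

>>> {"method": "jog_arm", "body": {
  "rows": "0 0 0 0 0 0 -0.2;0 0 0 0 0 0 -0.2"
}}

```text
time: 4.28
position: [0.5085, 0.0345, 0.1369]
tool_rot: [1.105, 1.275, -1.097]
ft_force: [-0.3, -0.2, -0.0]
grip_width: 0.598
grip_force: 0.0
```

```bash
python3 -c "
from h import *
chk();chk()"
```

```text
t 4.28 phi -88.1 toolphi -89.8 r 0.0584 axial 0.0014 | f [-0.32 -0.23 -0.03] M [ 1.194  0.084 -0.027] | Mx 1.194 rxF -0.001 q [-0.49  0.83 -0.33  1.78  1.16  2.04 -1.19] g 0.598 0.0
t 4.28 phi -88.1 toolphi -89.8 r 0.0584 axial 0.0014 | f [-0.32 -0.23 -0.03] M [ 1.194  0.084 -0.027] | Mx 1.194 rxF -0.001 q [-0.49  0.83 -0.33  1.78  1.16  2.04 -1.19] g 0.598 0.0
```

```bash
sed -i 's/^    print("t %.2f/    open("log.txt","a").write(" ".join("%.4f"%x for x in [s["time"],phi,tool,*p,*s["tool_rot"],*f,*M,s["grip_force"],s["grip_width"]])+"\\n")\n&/' h.py
python3 - <<'E'
from h import *
s=rows([orbit(-88,.058)],-.2)
s=rows([orbit(-88+i*4,.058) for i in range(1,8)],1,start=s,dec=3)
E
```

```text
-0.01 -0.14 0.04 0.003 0.031 -0.003 -0.2
-0.405 0.003 0.015 -0 0.07 -0 1; -0.405 0 0.014 -0 0.07 -0 1; -0.404 0.001 0.014 -0 0.07 -0.001 1; -0.405 -0.001 0.014 -0 0.07 0 1; -0.404 0 0.014 -0 0.069 0 1
-0.405 -0 0.014 -0 0.07 0 1; -0.405 -0 0.014 -0 0.07 0 1
```

>>> {"method": "jog_arm", "body": {
  "rows": "0 -0.14 0.04 0.003 0.031 -0.003 -0.2; 0 0 0 0 0 0 -0.2"
}}

```text
time: 4.53
position: [0.5069, 0.0318, 0.1375]
tool_rot: [1.13, 1.299, -1.09]
ft_force: [-0.5, 0.5, -0.2]
grip_width: 0.597
grip_force: 0.0
```

```bash
python3 -c "
from h import *
chk()"
```

```text
t 4.53 phi -87.4 toolphi -88.0 r 0.0560 axial -0.0006 | f [-0.51  0.46 -0.25] M [ 1.184  0.064 -0.023] | Mx 1.181 rxF -0.015 q [-0.48  0.81 -0.34  1.79  1.15  2.02 -1.18] g 0.597 0.0
```

>>> {"method": "jog_arm", "body": {
  "rows": "0 0 0 0 0 0 1; 0 0 0 0 0 0 1; 0 0 0 0 0 0 1; 0 0 0 0 0 0 1; 0 0 0 0 0 0 1",
  "force": 20
}}

```text
time: 5.15
position: [0.5053, 0.0325, 0.1355]
tool_rot: [1.121, 1.299, -1.095]
ft_force: [-4.9, -1.1, 0.4]
grip_width: 0.254
grip_force: 20.0
```

```bash
python3 -c "
from h import *
chk()"
```

```text
t 5.15 phi -89.5 toolphi -88.3 r 0.0569 axial -0.0021 | f [-4.94 -1.12  0.41] M [ 1.212 -0.028 -1.205] | Mx 1.196 rxF 0.023 q [-0.49  0.82 -0.33  1.79  1.15  2.02 -1.18] g 0.254 20.0
```

>>> {"method": "jog_arm", "body": {
  "rows": "-0.405 0 0.014 0 0.07 0 1; -0.405 0 0.014 0 0.07 0 1; -0.405 0 0.014 0 0.07 0 1"
}}

```text
time: 5.52
position: [0.5055, 0.0313, 0.1464]
tool_rot: [1.264, 1.466, -0.996]
ft_force: [-4.4, -2.3, -4.3]
grip_width: 0.253
grip_force: 20.0
```

```bash
python3 -c "
from h import *
chk()"
```

```text
t 5.53 phi -78.4 toolphi -76.1 r 0.0568 axial -0.0020 | f [-4.44 -2.28 -4.29] M [ 1.925  0.335 -0.879] | Mx 1.953 rxF -0.220 q [-0.41  0.66 -0.41  1.83  1.08  1.9  -1.1 ] g 0.253 20.0
```

>>> {"method": "jog_arm", "body": {
  "rows": "-0.405 -0.1 0.014 0 0.07 0 1; -0.405 -0.05 0.014 0 0.07 0 1"
}}

```text
time: 5.78
position: [0.5058, 0.0291, 0.1542]
tool_rot: [1.356, 1.573, -0.918]
ft_force: [0.8, -2.2, -6.0]
grip_width: 0.253
grip_force: 20.0
```

```bash
python3 -c "
from h import *
chk()"
```

```text
t 5.78 phi -70.3 toolphi -68.0 r 0.0568 axial -0.0021 | f [ 0.79 -2.19 -6.  ] M [2.124 0.092 0.147] | Mx 2.115 rxF -0.277 q [-0.35  0.55 -0.45  1.85  1.03  1.81 -1.03] g 0.253 20.0
```

>>> {"method": "jog_arm", "body": {
  "rows": "-0.405 0 0.014 0 0.07 0 1; -0.405 0 0.014 0 0.07 0 1"
}}

```text
time: 6.02
position: [0.5063, 0.026, 0.1615]
tool_rot: [1.447, 1.678, -0.838]
ft_force: [-0.2, -0.3, -4.9]
grip_width: 0.251
grip_force: 20.0
```

```bash
python3 -c "
from h import *
chk()"
```

```text
t 6.03 phi -62.3 toolphi -59.9 r 0.0569 axial -0.0021 | f [-0.16 -0.34 -4.92] M [ 2.082  0.159 -0.048] | Mx 2.083 rxF -0.240 q [-0.27  0.45 -0.49  1.86  0.97  1.71 -0.95] g 0.251 20.0
```

>>> {"method": "jog_arm", "body": {
  "rows": "-0.405 0 0.014 0 0.07 0 1; -0.405 0 0.014 0 0.07 0 1"
}}

```text
time: 6.28
position: [0.5069, 0.0219, 0.1683]
tool_rot: [1.536, 1.781, -0.751]
ft_force: [-0.0, -0.2, -6.4]
grip_width: 0.252
grip_force: 20.0
```

```bash
python3 -c "
from h import *
chk()"
```

```text
t 6.28 phi -54.2 toolphi -51.9 r 0.0569 axial -0.0021 | f [-0.04 -0.16 -6.36] M [ 2.105  0.087 -0.089] | Mx 2.096 rxF -0.288 q [-0.19  0.35 -0.51  1.87  0.88  1.61 -0.85] g 0.252 20.0
```

>>> {"method": "jog_arm", "body": {
  "rows": "-0.405 0 0.014 0 0.07 0 1; -0.405 0 0.014 0 0.07 0 1"
}}

```text
time: 6.52
position: [0.5075, 0.0168, 0.1743]
tool_rot: [1.623, 1.881, -0.657]
ft_force: [-0.7, 1.6, -6.1]
grip_width: 0.248
grip_force: 20.0
```

```bash
python3 -c "
from h import *
chk()"
```

```text
t 6.53 phi -46.2 toolphi -43.9 r 0.0569 axial -0.0021 | f [-0.74  1.63 -6.14] M [ 2.004  0.072 -0.085] | Mx 1.993 rxF -0.320 q [-0.11  0.26 -0.52  1.88  0.79  1.52 -0.74] g 0.248 20.0
```

>>> {"method": "jog_arm", "body": {
  "rows": "-0.405 0 0.014 0 0.07 0 1; -0.405 0 0.014 0 0.07 0 1"
}}

```text
time: 6.78
position: [0.5084, 0.011, 0.1796]
tool_rot: [1.708, 1.98, -0.555]
ft_force: [-0.9, 1.7, -5.9]
grip_width: 0.251
grip_force: 20.0
```

```bash
python3 -c "
from h import *
chk()"
```

```text
t 6.78 phi -38.2 toolphi -35.8 r 0.0568 axial -0.0021 | f [-0.92  1.69 -5.9 ] M [ 1.955  0.101 -0.08 ] | Mx 1.949 rxF -0.288 q [-0.02  0.19 -0.51  1.88  0.67  1.42 -0.6 ] g 0.251 20.0
```

>>> {"method": "jog_arm", "body": {
  "rows": "-0.405 0 0.014 0 0.07 0 1; -0.405 0 0.014 0 0.07 0 1"
}}

```text
time: 7.02
position: [0.5093, 0.0046, 0.1841]
tool_rot: [1.791, 2.075, -0.446]
ft_force: [-0.2, 3.1, -5.9]
grip_width: 0.25
grip_force: 20.0
```

```bash
python3 -c "
from h import *
chk()"
```

```text
t 7.03 phi -30.3 toolphi -27.8 r 0.0569 axial -0.0021 | f [-0.18  3.14 -5.94] M [ 1.866  0.108 -0.062] | Mx 1.862 rxF -0.324 q [ 0.06  0.12 -0.49  1.87  0.54  1.35 -0.45] g 0.25 20.0
```

>>> {"method": "jog_arm", "body": {
  "rows": "-0.405 0 0.014 0 0.07 0 1; -0.405 0 0.014 0 0.07 0 1"
}}

```text
time: 7.28
position: [0.5103, -0.0025, 0.1876]
tool_rot: [1.871, 2.167, -0.329]
ft_force: [-1.0, 4.7, -5.2]
grip_width: 0.25
grip_force: 20.0
```

```bash
python3 -c "
from h import *
chk()"
```

```text
t 7.28 phi -22.3 toolphi -19.8 r 0.0569 axial -0.0021 | f [-1.    4.68 -5.16] M [ 1.805  0.025 -0.066] | Mx 1.790 rxF -0.363 q [ 0.14  0.08 -0.46  1.86  0.39  1.29 -0.29] g 0.25 20.0
```

>>> {"method": "jog_arm", "body": {
  "rows": "-0.405 0 0.014 0 0.07 0 1; -0.405 0 0.014 0 0.07 0 1"
}}

```text
time: 7.52
position: [0.5114, -0.0099, 0.1901]
tool_rot: [1.948, 2.256, -0.204]
ft_force: [-2.2, 5.2, -4.4]
grip_width: 0.251
grip_force: 20.0
```

```bash
python3 -c "
from h import *
chk()"
```

```text
t 7.53 phi -14.3 toolphi -11.8 r 0.0568 axial -0.0022 | f [-2.23  5.17 -4.43] M [ 1.607  0.011 -0.077] | Mx 1.593 rxF -0.361 q [ 0.22  0.06 -0.41  1.85  0.24  1.26 -0.12] g 0.251 20.0
```

>>> {"method": "jog_arm", "body": {
  "rows": "-0.405 0 0.014 0 0.07 0 1; -0.405 0 0.014 0 0.07 0 1"
}}

```text
time: 7.78
position: [0.5124, -0.0177, 0.1915]
tool_rot: [2.021, 2.341, -0.07]
ft_force: [-1.0, 6.8, -3.4]
grip_width: 0.25
grip_force: 20.0
```

```bash
python3 -c "
from h import *
chk()"
```

```text
t 7.78 phi -6.3 toolphi -3.8 r 0.0568 axial -0.0022 | f [-1.03  6.81 -3.36] M [ 1.512  0.023 -0.136] | Mx 1.500 rxF -0.410 q [ 0.29  0.06 -0.36  1.83  0.09  1.26  0.04] g 0.25 20.0
```

>>> {"method": "jog_arm", "body": {
  "rows": "-0.405 0 0.014 0 0.07 0 1; -0.405 0 0.014 0 0.07 0 1"
}}

```text
time: 8.02
position: [0.5135, -0.0255, 0.1918]
tool_rot: [-2.015, -2.333, -0.072]
ft_force: [-1.8, 5.8, -1.7]
grip_width: 0.255
grip_force: 20.0
```

```bash
python3 -c "
from h import *
chk()"
```

```text
t 8.03 phi 1.7 toolphi 4.3 r 0.0568 axial -0.0022 | f [-1.78  5.83 -1.7 ] M [ 1.356 -0.025 -0.071] | Mx 1.339 rxF -0.339 q [ 0.35  0.08 -0.32  1.8  -0.05  1.28  0.2 ] g 0.255 20.0
```

>>> {"method": "jog_arm", "body": {
  "rows": "-0.405 0 0.014 0 0.07 0 1; -0.405 0 0.014 0 0.07 0 1"
}}

```text
time: 8.28
position: [0.5147, -0.0334, 0.191]
tool_rot: [-1.941, -2.248, -0.206]
ft_force: [-2.0, 6.2, -0.7]
grip_width: 0.252
grip_force: 20.0
```

```bash
python3 -c "
from h import *
chk()"
```

```text
t 8.28 phi 9.8 toolphi 12.3 r 0.0568 axial -0.0022 | f [-1.95  6.17 -0.72] M [ 1.239 -0.017 -0.069] | Mx 1.224 rxF -0.350 q [ 0.42  0.12 -0.28  1.77 -0.18  1.32  0.34] g 0.252 20.0
```

>>> {"method": "jog_arm", "body": {
  "rows": "-0.405 0 0.014 0 0.07 0 1; -0.405 0 0.014 0 0.07 0 1"
}}

```text
time: 8.52
position: [0.5158, -0.041, 0.189]
tool_rot: [-1.864, -2.159, -0.331]
ft_force: [-2.1, 6.8, 0.4]
grip_width: 0.252
grip_force: 20.0
```

```bash
python3 -c "
from h import *
chk()"
```

```text
t 8.53 phi 17.8 toolphi 20.3 r 0.0568 axial -0.0022 | f [-2.08  6.78  0.4 ] M [ 1.081 -0.061 -0.136] | Mx 1.061 rxF -0.386 q [ 0.48  0.18 -0.25  1.74 -0.29  1.37  0.46] g 0.252 20.0
```

>>> {"method": "jog_arm", "body": {
  "rows": "-0.405 0 0.014 0 0.07 0 1; -0.405 0 0.014 0 0.07 0 1"
}}

```text
time: 8.78
position: [0.5167, -0.0484, 0.186]
tool_rot: [-1.784, -2.066, -0.448]
ft_force: [-2.8, 6.7, 1.3]
grip_width: 0.251
grip_force: 20.1
```

```bash
python3 -c "
from h import *
chk()"
```

```text
t 8.78 phi 25.9 toolphi 28.4 r 0.0567 axial -0.0023 | f [-2.82  6.73  1.34] M [ 1.098 -0.11  -0.114] | Mx 1.071 rxF -0.394 q [ 0.54  0.25 -0.23  1.71 -0.39  1.43  0.56] g 0.251 20.1
```

>>> {"method": "jog_arm", "body": {
  "rows": "-0.405 0 0.014 0 0.07 0 1; -0.405 0 0.014 0 0.07 0 1"
}}

```text
time: 9.02
position: [0.5177, -0.0552, 0.1821]
tool_rot: [-1.701, -1.97, -0.557]
ft_force: [-2.0, 8.1, 2.2]
grip_width: 0.252
grip_force: 20.1
```

```bash
python3 -c "
from h import *
chk()"
```

```text
t 9.03 phi 34.0 toolphi 36.4 r 0.0567 axial -0.0023 | f [-2.01  8.14  2.18] M [ 0.996 -0.078 -0.181] | Mx 0.974 rxF -0.462 q [ 0.59  0.33 -0.22  1.67 -0.47  1.5   0.64] g 0.252 20.1
```

>>> {"method": "jog_arm", "body": {
  "rows": "-0.405 0 0.014 0 0.07 0 1; -0.405 0 0.014 0 0.07 0 1"
}}

```text
time: 9.28
position: [0.5186, -0.0614, 0.1771]
tool_rot: [-1.616, -1.871, -0.658]
ft_force: [-3.1, 7.7, 3.5]
grip_width: 0.254
grip_force: 20.1
```

```bash
python3 -c "
from h import *
chk()"
```

```text
t 9.28 phi 42.1 toolphi 44.5 r 0.0567 axial -0.0023 | f [-3.06  7.69  3.45] M [ 1.004 -0.099 -0.189] | Mx 0.980 rxF -0.470 q [ 0.64  0.42 -0.21  1.64 -0.54  1.57  0.71] g 0.254 20.1
```

>>> {"method": "jog_arm", "body": {
  "rows": "-0.405 0 0.014 0 0.07 0 1; -0.405 0 0.014 0 0.07 0 1"
}}

```text
time: 9.52
position: [0.5194, -0.0669, 0.1714]
tool_rot: [-1.528, -1.771, -0.752]
ft_force: [-2.4, 7.5, 3.6]
grip_width: 0.254
grip_force: 20.1
```

```bash
python3 -c "
from h import *
chk()"
```

```text
t 9.53 phi 50.1 toolphi 52.5 r 0.0567 axial -0.0024 | f [-2.36  7.5   3.55] M [ 0.968 -0.198 -0.183] | Mx 0.930 rxF -0.437 q [ 0.69  0.51 -0.21  1.6  -0.6   1.64  0.77] g 0.254 20.1
```

>>> {"method": "jog_arm", "body": {
  "rows": "0 0 0 0 0 0 1; 0 0 0 0 0 0 1; 0 0 0 0 0 0 1"
}}

```text
time: 9.9
position: [0.5196, -0.0686, 0.1692]
tool_rot: [-1.536, -1.774, -0.747]
ft_force: [1.2, 5.8, -2.6]
grip_width: 0.253
grip_force: 20.0
```

```bash
python3 -c "
from h import *
chk()"
```

```text
t 9.90 phi 52.9 toolphi 52.1 r 0.0567 axial -0.0024 | f [ 1.2   5.79 -2.62] M [-0.37  -0.505 -0.404] | Mx -0.438 rxF -0.071 q [ 0.69  0.51 -0.21  1.6  -0.6   1.64  0.76] g 0.253 20.0
```

>>> {"method": "jog_arm", "body": {
  "rows": "0 0 0 0 0 0 -0.2; 0 0 0 0 0 0 -0.2; 0 0 0 0 0 0 -0.2"
}}

```text
time: 10.28
position: [0.5197, -0.0706, 0.1695]
tool_rot: [-1.539, -1.773, -0.747]
ft_force: [0.9, 0.6, 0.1]
grip_width: 0.506
grip_force: 0.0
```

```bash
python3 -c "
from h import *
chk()"
```

```text
t 10.28 phi 53.8 toolphi 52.0 r 0.0585 axial -0.0025 | f [0.86 0.56 0.13] M [-0.933 -0.269 -0.04 ] | Mx -0.962 rxF -0.021 q [ 0.69  0.51 -0.21  1.6  -0.6   1.64  0.76] g 0.506 0.0
```

```bash
sed -i 's/^C=.*/C=np.array([.5133,-.0238,.135]); TH=np.radians(8.2)/' h.py; python3 - <<'E'
from h import *
chk()
s=rows([orbit(52,.058)]+[orbit(52-10*i,.058) for i in range(1,15)],-.2,dec=2)
E
```

```text
t 10.28 phi 53.9 toolphi 52.0 r 0.0585 axial -0.0003 | f [0.86 0.56 0.13] M [-0.933 -0.269 -0.04 ] | Mx -0.962 rxF -0.021 q [ 0.69  0.51 -0.21  1.6  -0.6   1.64  0.76] g 0.506 0.0
0.19 0.03 0.05 -0.002 0 -0.003 -0.2; 1.01 0 0.09 0.001 -0.175 0 -0.2; 1 0 0.09 -0 -0.174 0 -0.2; 1.01 0 0.08 -0 -0.175 0 -0.2; 1.01 0 0.09 -0 -0.174 0 -0.2
1.01 0 0.09 -0 -0.175 0.001 -0.2; 1 0 0.09 -0 -0.174 -0 -0.2; 1.01 0 0.09 -0 -0.175 -0 -0.2; 1.01 0 0.08 -0 -0.174 -0 -0.2; 1 0 0.09 -0 -0.175 -0 -0.2
1.01 0 0.09 -0.001 -0.174 -0 -0.2; 1.01 0 0.09 0 -0.175 -0 -0.2; 1.01 0 0.09 0 -0.174 -0 -0.2; 1 0 0.09 0 -0.175 -0 -0.2; 1.01 0 0.08 0 -0.174 -0 -0.2
```

>>> {"method": "jog_arm", "body": {
  "rows": "0.19 0.03 0.05 -0.002 0 -0.003 -0.2; 1.01 0 0.09 0 -0.175 0 -0.2; 1 0 0.09 0 -0.174 0 -0.2; 1.01 0 0.09 0 -0.175 0 -0.2; 1 0 0.085 0 -0.174 0 -0.2"
}}

```text
time: 10.9
position: [0.5156, -0.0353, 0.1933]
tool_rot: [-1.953, -2.254, -0.205]
ft_force: [-0.7, 0.7, -0.5]
grip_width: 0.597
grip_force: 0.0
```

>>> {"method": "jog_arm", "body": {
  "rows": "0 0 0 0 0 0 -0.2; 0 0 0 0 0 0 -0.2"
}}

```text
time: 11.15
position: [0.5148, -0.0355, 0.1919]
tool_rot: [-1.948, -2.249, -0.207]
ft_force: [0.5, -0.2, 0.3]
grip_width: 0.603
grip_force: 0.0
```

```bash
python3 -c "
from h import *
chk()"
```

```text
t 11.15 phi 11.7 toolphi 12.1 r 0.0581 axial -0.0002 | f [ 0.53 -0.2   0.31] M [-0.31  -0.141 -0.042] | Mx -0.326 rxF 0.012 q [ 0.4   0.12 -0.26  1.78 -0.18  1.31  0.34] g 0.603 0.0
```

>>> {"method": "jog_arm", "body": {
  "rows": "1 0 0.09 0 -0.175 0 -0.2; 1.01 0 0.09 0 -0.174 0 -0.2; 1.01 0 0.085 0 -0.175 0 -0.2; 1.01 0 0.09 0 -0.174 0 -0.2; 1 0 0.085 0 -0.175 0 -0.2"
}}

```text
time: 11.78
position: [0.5087, 0.0106, 0.181]
tool_rot: [1.69, 1.943, -0.584]
ft_force: [-0.6, -0.4, -0.9]
grip_width: 0.599
grip_force: 0.0
```

>>> {"method": "jog_arm", "body": {
  "rows": "0 0 0 0 0 0 -0.2; 0 0 0 0 0 0 -0.2"
}}

```text
time: 12.02
position: [0.5082, 0.0101, 0.18]
tool_rot: [1.693, 1.95, -0.583]
ft_force: [0.5, 0.3, -0.4]
grip_width: 0.602
grip_force: 0.0
```

```bash
python3 -c "
from h import *
chk()"
```

```text
t 12.03 phi -37.3 toolphi -37.9 r 0.0566 axial -0.0002 | f [ 0.52  0.25 -0.44] M [ 0.61  -0.066  0.018] | Mx 0.594 rxF -0.023 q [-0.04  0.2  -0.51  1.88  0.7   1.45 -0.64] g 0.602 0.0
```

>>> {"method": "jog_arm", "body": {
  "rows": "1.01 0 0.09 0 -0.174 0 -0.2; 1.01 0 0.09 0 -0.175 0 -0.2; 1.01 0 0.09 0 -0.174 0 -0.2; 1 0 0.09 0 -0.175 0 -0.2; 1.01 0 0.08 0 -0.174 0 -0.2"
}}

```text
time: 12.65
position: [0.5059, 0.0325, 0.1376]
tool_rot: [1.13, 1.294, -1.091]
ft_force: [0.2, -0.9, -0.5]
grip_width: 0.596
grip_force: 0.0
```

>>> {"method": "jog_arm", "body": {
  "rows": "0 0 0 0 0 0 -0.2; 0 0 0 0 0 0 -0.2"
}}

```text
time: 12.9
position: [0.5058, 0.033, 0.1389]
tool_rot: [1.134, 1.3, -1.086]
ft_force: [-0.4, 0.3, 0.6]
grip_width: 0.596
grip_force: 0.0
```

```bash
python3 -c "
from h import *
chk(); rows([orbit(-88,.057)],-.2)"
```

```text
t 12.90 phi -86.1 toolphi -87.8 r 0.0574 axial 0.0007 | f [-0.37  0.31  0.64] M [1.166 0.029 0.015] | Mx 1.158 rxF 0.035 q [-0.47  0.81 -0.35  1.79  1.15  2.03 -1.19] g 0.596 0.0
0.19 -0.07 0.04 -0.003 -0.004 -0.004 -0.2
```

```bash
cat > fit.py <<'E'
from h import *
L=np.loadtxt("log.txt"); a=np.array([np.cos(TH),np.sin(TH),0]); yh=np.array([-np.sin(TH),np.cos(TH),0])
def ana(Lw=.25):
    out=[]
    fr=L[:,15]<1; tr=np.radians(L[:,2])
    mx=L[:,12:15]@a
    b=np.linalg.lstsq(np.c_[np.ones(fr.sum()),np.sin(tr[fr])],mx[fr],rcond=None)[0]
    for r,m in zip(L,mx):
        if r[15]<1: continue
        p=r[3:6]; d=p-C; phi=np.arctan2(-d@yh,d[2]); t=np.radians(r[2]); F=r[9:12]
        tan=-np.cos(phi)*yh-np.sin(phi)*np.array([0,0,1]); zt=rotm(r[6:9])[:,2]
        m0=m-b[0]-b[1]*np.sin(t)
        w=p-Lw*zt
        out.append([r[0],np.degrees(phi),F@tan,F@d/np.linalg.norm(d),.077*F@tan,m0+np.cross(w-C,F)@a,m0, m0+np.cross(p-.019*zt-w,F)@a*-1])
    return np.array(out),b
if __name__=="__main__":
    o,b=ana(); print(b); np.set_printoptions(suppress=True,precision=3,linewidth=140); print(o)
E
python3 fit.py
```

```text
[-0.04910987 -1.18229932]
[[  5.15  -89.496   0.411  -0.411   0.032   0.191   0.063   0.16 ]
 [  5.525 -78.423  -3.879  -2.467  -0.299  -0.309   0.855  -0.017]
 [  5.775 -70.234  -4.875  -4.178  -0.375  -0.385   1.068  -0.019]
 [  6.025 -62.213  -4.211  -2.572  -0.324  -0.156   1.109   0.161]
 [  6.275 -54.185  -5.066  -3.844  -0.39   -0.301   1.215   0.081]
 [  6.525 -46.221  -5.626  -3.006  -0.433  -0.471   1.223  -0.047]
 [  6.775 -38.237  -5.071  -3.516  -0.39   -0.212   1.306   0.17 ]
 [  7.025 -30.29   -5.7    -3.554  -0.439  -0.35    1.36    0.079]
 [  7.275 -22.242  -6.375  -2.968  -0.491  -0.485   1.438  -0.004]
 [  7.525 -14.284  -6.357  -2.96   -0.49   -0.517   1.4    -0.037]
 [  7.775  -6.228  -7.211  -2.595  -0.555  -0.711   1.472  -0.167]
 [  8.025   1.726  -5.971  -1.877  -0.46   -0.334   1.476   0.117]
 [  8.275   9.828  -6.165  -1.799  -0.475  -0.346   1.525   0.12 ]
 [  8.525  17.842  -6.796  -1.769  -0.523  -0.542   1.521  -0.029]
 [  8.775  25.963  -6.939  -1.886  -0.534  -0.425   1.682   0.099]
 [  9.025  33.947  -8.134  -2.848  -0.626  -0.737   1.726  -0.123]
 [  9.275  42.048  -8.284  -2.821  -0.638  -0.651   1.857  -0.027]
 [  9.525  50.097  -7.708  -3.673  -0.593  -0.407   1.917   0.174]
 [  9.9    52.912  -1.259  -6.019  -0.097   0.135   0.544   0.232]]
```

>>> {"method": "jog_arm", "body": {
  "rows": "0.19 -0.07 0.04 -0.003 -0.004 -0.004 -0.2; 0 0 0 0 0 0 -0.2"
}}

```text
time: 13.15
position: [0.5049, 0.0335, 0.1376]
tool_rot: [1.126, 1.301, -1.085]
ft_force: [-0.2, -0.2, 0.9]
grip_width: 0.598
grip_force: 0.0
```

>>> {"method": "jog_arm", "body": {
  "rows": "0 0 0 0 0 0 1; 0 0 0 0 0 0 1; 0 0 0 0 0 0 1; 0 0 0 0 0 0 1; 0 0 0 0 0 0 1",
  "force": 20
}}

```text
time: 13.78
position: [0.5051, 0.034, 0.1351]
tool_rot: [1.121, 1.303, -1.087]
ft_force: [4.5, 0.7, -0.8]
grip_width: 0.248
grip_force: 20.0
```

```bash
python3 -c "
from h import *
chk()"
```

```text
t 13.78 phi -89.9 toolphi -88.1 r 0.0583 axial 0.0001 | f [ 4.53  0.73 -0.8 ] M [1.291 0.002 0.71 ] | Mx 1.278 rxF -0.047 q [-0.48  0.82 -0.35  1.79  1.15  2.03 -1.19] g 0.248 20.0
```

>>> {"method": "jog_arm", "body": {
  "rows": "-0.4 0 0.014 0 0.07 0 1; -0.4 0 0.014 0 0.07 0 1; -0.4 0 0.014 0 0.07 0 1"
}}

```text
time: 14.15
position: [0.5053, 0.033, 0.1451]
tool_rot: [1.263, 1.472, -0.987]
ft_force: [4.9, -0.5, -6.2]
grip_width: 0.252
grip_force: 20.0
```

```bash
python3 -c "
from h import *
chk()"
```

```text
t 14.15 phi -80.0 toolphi -75.7 r 0.0583 axial 0.0001 | f [ 4.92 -0.51 -6.17] M [ 2.42  -0.047  0.774] | Mx 2.389 rxF -0.342 q [-0.4   0.66 -0.43  1.83  1.09  1.9  -1.1 ] g 0.252 20.0
```

>>> {"method": "jog_arm", "body": {
  "rows": "-0.4 0 0.014 0 0.07 0 1; -0.4 0 0.014 0 0.07 0 1"
}}

```text
time: 14.4
position: [0.5055, 0.0311, 0.153]
tool_rot: [1.355, 1.578, -0.913]
ft_force: [4.0, 0.8, -5.4]
grip_width: 0.255
grip_force: 20.0
```

```bash
python3 -c "
from h import *
chk()"
```

```text
t 14.40 phi -72.0 toolphi -67.7 r 0.0583 axial 0.0001 | f [ 3.98  0.82 -5.44] M [ 2.349 -0.16   0.642] | Mx 2.303 rxF -0.306 q [-0.33  0.56 -0.47  1.85  1.04  1.81 -1.04] g 0.255 20.0
```

>>> {"method": "jog_arm", "body": {
  "rows": "-0.4 0 0.014 0 0.07 0 1; -0.4 0 0.014 0 0.07 0 1"
}}

```text
time: 14.65
position: [0.506, 0.0281, 0.1605]
tool_rot: [1.446, 1.683, -0.833]
ft_force: [2.5, 1.7, -4.5]
grip_width: 0.251
grip_force: 20.0
```

```bash
python3 -c "
from h import *
chk()"
```

```text
t 14.65 phi -64.0 toolphi -59.7 r 0.0583 axial 0.0001 | f [ 2.54  1.66 -4.55] M [ 2.171 -0.203  0.472] | Mx 2.120 rxF -0.271 q [-0.26  0.46 -0.51  1.86  0.97  1.72 -0.95] g 0.251 20.0
```

>>> {"method": "jog_arm", "body": {
  "rows": "-0.4 0 0.014 0 0.07 0 1; -0.4 0 0.014 0 0.07 0 1"
}}

```text
time: 14.9
position: [0.5065, 0.0241, 0.1675]
tool_rot: [1.535, 1.786, -0.746]
ft_force: [1.3, 3.0, -3.4]
grip_width: 0.249
grip_force: 20.0
```

```bash
python3 -c "
from h import *
chk()"
```

```text
t 14.90 phi -56.1 toolphi -51.7 r 0.0583 axial 0.0001 | f [ 1.3   2.99 -3.4 ] M [ 1.968 -0.255  0.32 ] | Mx 1.912 rxF -0.255 q [-0.18  0.36 -0.53  1.87  0.89  1.62 -0.85] g 0.249 20.0
```

>>> {"method": "jog_arm", "body": {
  "rows": "-0.4 0 0.014 0 0.07 0 1; -0.4 0 0.014 0 0.07 0 1"
}}

```text
time: 15.15
position: [0.5072, 0.0192, 0.1738]
tool_rot: [1.622, 1.886, -0.652]
ft_force: [1.5, 4.4, -2.3]
grip_width: 0.251
grip_force: 20.0
```

```bash
python3 -c "
from h import *
chk()"
```

```text
t 15.15 phi -48.2 toolphi -43.6 r 0.0583 axial 0.0001 | f [ 1.47  4.4  -2.34] M [ 1.812 -0.2    0.059] | Mx 1.765 rxF -0.263 q [-0.09  0.27 -0.54  1.88  0.79  1.52 -0.74] g 0.251 20.0
```

>>> {"method": "jog_arm", "body": {
  "rows": "-0.4 0 0.014 0 0.07 0 1; -0.4 0 0.014 0 0.07 0 1"
}}

```text
time: 15.4
position: [0.5081, 0.0135, 0.1795]
tool_rot: [1.707, 1.984, -0.55]
ft_force: [0.6, 4.5, -0.5]
grip_width: 0.249
grip_force: 20.0
```

```bash
python3 -c "
from h import *
chk()"
```

```text
t 15.40 phi -40.3 toolphi -35.6 r 0.0583 axial 0.0001 | f [ 0.58  4.54 -0.52] M [ 1.531 -0.12  -0.088] | Mx 1.498 rxF -0.216 q [ 0.    0.19 -0.54  1.88  0.67  1.42 -0.6 ] g 0.249 20.0
```

>>> {"method": "jog_arm", "body": {
  "rows": "-0.4 0 0.014 0 0.07 0 1; -0.4 0 0.014 0 0.07 0 1"
}}

```text
time: 15.65
position: [0.509, 0.007, 0.1842]
tool_rot: [1.789, 2.079, -0.442]
ft_force: [-1.1, 5.8, 0.8]
grip_width: 0.252
grip_force: 20.0
```

```bash
python3 -c "
from h import *
chk()"
```

```text
t 15.65 phi -32.3 toolphi -27.6 r 0.0582 axial 0.0001 | f [-1.08  5.79  0.8 ] M [ 1.392  0.144 -0.272] | Mx 1.398 rxF -0.265 q [ 0.09  0.12 -0.52  1.87  0.54  1.35 -0.45] g 0.252 20.0
```

>>> {"method": "jog_arm", "body": {
  "rows": "-0.4 0 0.014 0 0.07 0 1; -0.4 0 0.014 0 0.07 0 1"
}}

```text
time: 15.9
position: [0.51, -0.0001, 0.1881]
tool_rot: [1.87, 2.171, -0.325]
ft_force: [-2.0, 5.3, 3.6]
grip_width: 0.252
grip_force: 20.0
```

```bash
python3 -c "
from h import *
chk()"
```

```text
t 15.90 phi -24.3 toolphi -19.6 r 0.0582 axial 0.0001 | f [-2.02  5.3   3.62] M [ 1.221  0.355 -0.296] | Mx 1.259 rxF -0.207 q [ 0.17  0.08 -0.48  1.86  0.39  1.29 -0.29] g 0.252 20.0
```

>>> {"method": "jog_arm", "body": {
  "rows": "-0.4 0 0.014 0 0.07 0 1; -0.4 0 0.014 0 0.07 0 1"
}}

```text
time: 16.15
position: [0.5111, -0.0077, 0.1908]
tool_rot: [1.947, 2.26, -0.2]
ft_force: [-3.2, 6.2, 6.9]
grip_width: 0.252
grip_force: 20.0
```

```bash
python3 -c "
from h import *
chk()"
```

```text
t 16.15 phi -16.3 toolphi -11.6 r 0.0582 axial 0.0001 | f [-3.16  6.16  6.93] M [ 1.133  0.602 -0.378] | Mx 1.207 rxF -0.253 q [ 0.24  0.06 -0.44  1.84  0.24  1.26 -0.12] g 0.252 20.0
```

>>> {"method": "jog_arm", "body": {
  "rows": "-0.4 0 0.014 0 0.07 0 1; -0.4 0 0.014 0 0.07 0 1"
}}

```text
time: 16.4
position: [0.5122, -0.0156, 0.1926]
tool_rot: [2.02, 2.345, -0.066]
ft_force: [-4.9, 4.9, 9.3]
grip_width: 0.255
grip_force: 20.0
```

```bash
python3 -c "
from h import *
chk()"
```

```text
t 16.40 phi -8.1 toolphi -3.6 r 0.0581 axial 0.0001 | f [-4.91  4.9   9.28] M [ 1.15   0.85  -0.258] | Mx 1.259 rxF -0.243 q [ 0.31  0.06 -0.39  1.82  0.09  1.26  0.04] g 0.255 20.0
```

>>> {"method": "jog_arm", "body": {
  "rows": "-0.4 0 0.014 0 0.07 0 1; -0.4 0 0.014 0 0.07 0 1"
}}

```text
time: 16.65
position: [0.5134, -0.0239, 0.1931]
tool_rot: [-2.011, -2.333, -0.076]
ft_force: [-6.4, 4.0, 11.0]
grip_width: 0.251
grip_force: 20.0
```

```bash
python3 -c "
from h import *
chk()"
```

```text
t 16.65 phi 0.1 toolphi 4.4 r 0.0581 axial 0.0000 | f [-6.42  3.97 11.01] M [ 1.097  0.99  -0.103] | Mx 1.227 rxF -0.282 q [ 0.38  0.08 -0.35  1.8  -0.05  1.28  0.2 ] g 0.251 20.0
```

>>> {"method": "jog_arm", "body": {
  "rows": "-0.4 0 0.014 0 0.07 0 1; -0.4 0 0.014 0 0.07 0 1"
}}

```text
time: 16.9
position: [0.5145, -0.0321, 0.1924]
tool_rot: [-1.938, -2.248, -0.209]
ft_force: [-6.0, 2.7, 13.5]
grip_width: 0.251
grip_force: 20.0
```

```bash
python3 -c "
from h import *
chk()"
```

```text
t 16.90 phi 8.3 toolphi 12.5 r 0.0580 axial -0.0000 | f [-5.97  2.65 13.54] M [1.163 1.049 0.069] | Mx 1.301 rxF -0.313 q [ 0.44  0.12 -0.31  1.77 -0.18  1.32  0.33] g 0.251 20.0
```

>>> {"method": "jog_arm", "body": {
  "rows": "-0.4 0 0.014 0 0.07 0 1; -0.4 0 0.014 0 0.07 0 1"
}}

```text
time: 17.15
position: [0.5157, -0.0404, 0.1905]
tool_rot: [-1.862, -2.159, -0.334]
ft_force: [-4.6, 1.3, 13.7]
grip_width: 0.256
grip_force: 20.0
```

```bash
python3 -c "
from h import *
chk()"
```

```text
t 17.15 phi 16.9 toolphi 20.5 r 0.0580 axial -0.0000 | f [-4.63  1.28 13.74] M [1.111 0.997 0.286] | Mx 1.242 rxF -0.338 q [ 0.51  0.18 -0.28  1.74 -0.29  1.37  0.45] g 0.256 20.0
```

>>> {"method": "jog_arm", "body": {
  "rows": "-0.4 0 0.014 0 0.07 0 1; -0.4 0 0.014 0 0.07 0 1"
}}

```text
time: 17.4
position: [0.5168, -0.0487, 0.1871]
tool_rot: [-1.783, -2.066, -0.45]
ft_force: [-3.5, -2.3, 12.8]
grip_width: 0.255
grip_force: 20.0
```

```bash
python3 -c "
from h import *
chk()"
```

```text
t 17.40 phi 25.8 toolphi 28.5 r 0.0579 axial -0.0001 | f [-3.47 -2.32 12.82] M [0.844 0.743 0.245] | Mx 0.941 rxF -0.229 q [ 0.56  0.25 -0.26  1.71 -0.38  1.43  0.56] g 0.255 20.0
```

>>> {"method": "jog_arm", "body": {
  "rows": "-0.4 0 0.014 0 0.07 0 1; -0.4 0 0.014 0 0.07 0 1"
}}

```text
time: 17.65
position: [0.5179, -0.0563, 0.1826]
tool_rot: [-1.702, -1.97, -0.559]
ft_force: [-2.2, -2.6, 11.8]
grip_width: 0.252
grip_force: 20.0
```

```bash
python3 -c "
from h import *
chk()"
```

```text
t 17.65 phi 34.5 toolphi 36.5 r 0.0578 axial -0.0001 | f [-2.22 -2.56 11.81] M [0.584 0.554 0.349] | Mx 0.657 rxF -0.282 q [ 0.62  0.33 -0.24  1.67 -0.46  1.5   0.64] g 0.252 20.0
```

>>> {"method": "jog_arm", "body": {
  "rows": "-0.4 0 0.014 0 0.07 0 1; -0.4 0 0.014 0 0.07 0 1"
}}

```text
time: 17.9
position: [0.5188, -0.0629, 0.1772]
tool_rot: [-1.618, -1.871, -0.659]
ft_force: [-2.7, -3.4, 11.1]
grip_width: 0.252
grip_force: 20.0
```

```bash
python3 -c "
from h import *
chk()"
```

```text
t 17.90 phi 43.1 toolphi 44.5 r 0.0578 axial -0.0001 | f [-2.68 -3.43 11.11] M [0.488 0.344 0.319] | Mx 0.532 rxF -0.312 q [ 0.67  0.42 -0.24  1.64 -0.53  1.57  0.71] g 0.252 20.0
```

>>> {"method": "jog_arm", "body": {
  "rows": "-0.4 0 0.014 0 0.07 0 1; -0.4 0 0.014 0 0.07 0 1"
}}

```text
time: 18.15
position: [0.5196, -0.0686, 0.1708]
tool_rot: [-1.531, -1.77, -0.753]
ft_force: [-1.0, -4.8, 8.9]
grip_width: 0.247
grip_force: 20.0
```

```bash
python3 -c "
from h import *
chk()"; python3 fit.py | tail -22
```

```text
t 18.15 phi 51.6 toolphi 52.5 r 0.0577 axial -0.0001 | f [-1.02 -4.83  8.85] M [0.291 0.134 0.22 ] | Mx 0.307 rxF -0.235 q [ 0.71  0.52 -0.24  1.6  -0.59  1.64  0.76] g 0.247 20.0
 [  9.025  33.947  -8.134  -2.848  -0.626  -0.737   1.726  -0.123]
 [  9.275  42.048  -8.284  -2.821  -0.638  -0.651   1.857  -0.027]
 [  9.525  50.097  -7.708  -3.673  -0.593  -0.407   1.917   0.174]
 [  9.9    52.912  -1.259  -6.019  -0.097   0.135   0.544   0.232]
 [ 13.775 -89.902  -0.799   0.088  -0.062  -0.102   0.145  -0.04 ]
 [ 14.15  -80.014  -5.865  -2.245  -0.452  -0.47    1.292  -0.02 ]
 [ 14.4   -72.016  -5.249  -1.438  -0.404  -0.33    1.258   0.074]
 [ 14.65  -64.055  -4.65   -0.832  -0.358  -0.265   1.149   0.092]
 [ 14.9   -56.108  -4.368   0.409  -0.336  -0.318   1.034   0.02 ]
 [ 15.15  -48.223  -4.505   1.531  -0.347  -0.417   0.998  -0.067]
 [ 15.4   -40.241  -3.703   2.461  -0.285  -0.329   0.859  -0.04 ]
 [ 15.65  -32.296  -4.547   3.815  -0.35   -0.576   0.899  -0.22 ]
 [ 15.9   -24.258  -3.562   5.573  -0.274  -0.296   0.912  -0.013]
 [ 16.15  -16.236  -4.347   8.482  -0.335  -0.489   1.018  -0.141]
 [ 16.4    -8.173  -4.179   9.972  -0.322  -0.249   1.235   0.088]
 [ 16.65    0.112  -4.864  10.993  -0.375  -0.335   1.368   0.056]
 [ 16.9     8.312  -5.4    12.897  -0.416  -0.288   1.606   0.145]
 [ 17.15   16.815  -5.822  12.59   -0.448  -0.287   1.704   0.177]
 [ 17.4    25.763  -3.952  12.331  -0.304   0.193   1.554   0.508]
 [ 17.65   34.589  -4.881  10.987  -0.376  -0.183   1.409   0.199]
 [ 17.9    43.096  -5.396  10.18   -0.415  -0.312   1.409   0.107]
 [ 18.15   51.645  -4.068   9.133  -0.313   0.009   1.294   0.324]]
```

```bash
cat > fit2.py <<'E'
from h import *
np.set_printoptions(suppress=True,precision=3,linewidth=140)
L=np.loadtxt("log.txt"); a=np.array([np.cos(TH),np.sin(TH),0]); yh=np.array([-np.sin(TH),np.cos(TH),0])
Rm=[rotm(r[6:9]) for r in L]; F=L[:,9:12]; M=L[:,12:15]; g=L[:,15]>1
# tool-frame moment: cog x gravity + lever x F
Ft=np.array([A.T@f for A,f in zip(Rm,F)]); Mt=np.array([A.T@m for A,m in zip(Rm,M)]); G=np.array([A.T@[0,0,-1] for A in Rm])
# M_t = k x G + m_off + l x Ft, about tool x: (ky Gz - kz Gy) + off + ly Fz - lz Fy
X=np.c_[np.ones(len(L)),G[:,2],G[:,1],Ft[:,1],Ft[:,2]]
s,*_=np.linalg.lstsq(X,Mt[:,0],rcond=None); print("x:",s,"res",np.std(Mt[:,0]-X@s))
X=np.c_[np.ones(len(L)),G[:,2],G[:,0],Ft[:,0],Ft[:,2]]
s,*_=np.linalg.lstsq(X,Mt[:,1],rcond=None); print("y:",s,"res",np.std(Mt[:,1]-X@s))
fr=~g; print("free",np.c_[L[fr,2],Mt[fr],Ft[fr]])
E
python3 fit2.py
```

```text
x: [ 0.02  -0.316 22.027 -0.153 -0.029] res 0.15509075986408066
y: [ 0.102 -0.188  1.11   0.238 -0.009] res 0.12045857907728476
free [[-87.983   0.02    1.182   0.102   0.265  -0.443  -0.513]
 [ 51.999  -0.116  -0.962  -0.079   0.371   0.927   0.264]
 [ 51.999  -0.116  -0.962  -0.079   0.371   0.927   0.264]
 [ 12.081  -0.102  -0.327   0.021  -0.2     0.495  -0.357]
 [-37.898  -0.131   0.595   0.077   0.411   0.547   0.239]
 [-87.76   -0.016   1.159   0.133  -0.622  -0.325  -0.384]]
```

```bash
cat > fit3.py <<'E'
from fit import *
def psi(o):  # cumulative wheel angle, from wheel-fixed TCP motion
    t=o[:,0]; return np.where(t<12,o[:,1]+89.5,o[:,1]+89.9+142.4)
if __name__=="__main__":
  for Lw in (.235,.25,.265):
    o,b=ana(Lw); k=[i for i in range(len(o)) if o[i,0] not in (5.15,9.9,13.775) and abs(o[i,2])>2]; o=o[k]; p=np.radians(psi(o))
    X=np.c_[np.ones(len(p)),np.cos(p),np.sin(p)]
    for nm,y in (("tot",o[:,5]),("force",o[:,4]),("m0",-o[:,6]*.077/(Lw-.019))):
      for sub,kk in (("all",o[:,0]>0),("s1",o[:,0]<12),("s1+2a",o[:,0]<16)):
        s=np.linalg.lstsq(X[kk],y[kk],rcond=None)[0]; print(Lw,nm,sub,"c %.3f A %.3f phase of most neg: %.0f res %.3f"%(s[0],np.hypot(*s[1:]),np.degrees(np.arctan2(-s[2],-s[1])),np.std(y[kk]-X[kk]@s)))
E
python3 fit3.py
```

```text
0.235 tot all c -0.237 A 0.177 phase of most neg: 121 res 0.131
0.235 tot s1 c -0.297 A 0.139 phase of most neg: 141 res 0.122
0.235 tot s1+2a c -0.257 A 0.138 phase of most neg: 121 res 0.119
0.235 force all c -0.397 A 0.094 phase of most neg: 109 res 0.073
0.235 force s1 c -0.460 A 0.150 phase of most neg: 159 res 0.037
0.235 force s1+2a c -0.308 A 0.234 phase of most neg: 107 res 0.051
0.235 m0 all c -0.465 A 0.037 phase of most neg: 113 res 0.096
0.235 m0 s1 c -0.503 A 0.157 phase of most neg: 164 res 0.027
0.235 m0 s1+2a c -0.330 A 0.248 phase of most neg: 106 res 0.048
0.25 tot all c -0.316 A 0.191 phase of most neg: 121 res 0.138
0.25 tot s1 c -0.384 A 0.168 phase of most neg: 144 res 0.128
0.25 tot s1+2a c -0.318 A 0.180 phase of most neg: 118 res 0.126
0.25 force all c -0.397 A 0.094 phase of most neg: 109 res 0.073
0.25 force s1 c -0.460 A 0.150 phase of most neg: 159 res 0.037
0.25 force s1+2a c -0.308 A 0.234 phase of most neg: 107 res 0.051
0.25 m0 all c -0.435 A 0.035 phase of most neg: 113 res 0.090
0.25 m0 s1 c -0.471 A 0.147 phase of most neg: 164 res 0.025
0.25 m0 s1+2a c -0.309 A 0.232 phase of most neg: 106 res 0.044
0.265 tot all c -0.396 A 0.205 phase of most neg: 121 res 0.145
0.265 tot s1 c -0.472 A 0.196 phase of most neg: 146 res 0.134
0.265 tot s1+2a c -0.379 A 0.222 phase of most neg: 116 res 0.134
0.265 force all c -0.397 A 0.094 phase of most neg: 109 res 0.073
0.265 force s1 c -0.460 A 0.150 phase of most neg: 159 res 0.037
0.265 force s1+2a c -0.308 A 0.234 phase of most neg: 107 res 0.051
0.265 m0 all c -0.408 A 0.033 phase of most neg: 113 res 0.084
0.265 m0 s1 c -0.442 A 0.138 phase of most neg: 164 res 0.023
0.265 m0 s1+2a c -0.290 A 0.218 phase of most neg: 106 res 0.042
```

>>> {"method": "jog_arm", "body": {
  "rows": "0 0 0 0 0 0 1; 0 0 0 0 0 0 1; 0 0 0 0 0 0 1"
}}

```text
time: 18.52
position: [0.5199, -0.0702, 0.1681]
tool_rot: [-1.538, -1.773, -0.748]
ft_force: [0.8, -6.6, 2.6]
grip_width: 0.249
grip_force: 20.0
```

```bash
python3 -c "
from h import *
chk()"
```

```text
t 18.52 phi 54.7 toolphi 52.1 r 0.0574 axial -0.0001 | f [ 0.76 -6.62  2.61] M [-1.289 -0.352 -0.093] | Mx -1.326 rxF 0.098 q [ 0.71  0.52 -0.24  1.6  -0.59  1.63  0.76] g 0.249 20.0
```

>>> {"method": "jog_arm", "body": {
  "rows": "0 0 0 0 0 0 -0.2; 0 0 0 0 0 0 -0.2; 0 0 0 0 0 0 -0.2"
}}

```text
time: 18.9
position: [0.5192, -0.0668, 0.1682]
tool_rot: [-1.531, -1.772, -0.748]
ft_force: [1.1, 0.1, -0.1]
grip_width: 0.506
grip_force: 0.0
```

```bash
python3 -c "
from h import *
chk()
rows([orbit(52,.058)]+[orbit(52-10*i,.058) for i in range(1,15)],-.2,dec=2)"
```

```text
t 18.90 phi 52.5 toolphi 52.3 r 0.0547 axial -0.0003 | f [ 1.07  0.07 -0.06] M [-0.924 -0.231  0.051] | Mx -0.947 rxF 0.005 q [ 0.71  0.52 -0.24  1.6  -0.59  1.63  0.76] g 0.506 0.0
0.05 0.03 -0.33 -0.006 -0.005 -0 -0.2; 1.01 -0 0.08 0 -0.175 -0 -0.2; 1.01 -0 0.09 0 -0.174 -0 -0.2; 1.01 -0 0.09 0 -0.175 -0 -0.2; 1 -0 0.09 0 -0.174 -0 -0.2
1.01 -0 0.09 -0 -0.175 -0 -0.2; 1.01 -0 0.09 -0 -0.174 -0 -0.2; 1 -0 0.08 -0 -0.175 -0 -0.2; 1.01 -0 0.09 -0 -0.175 -0 -0.2; 1.01 -0 0.09 -0 -0.174 -0 -0.2
1.01 -0.01 0.09 -0 -0.175 -0 -0.2; 1 0 0.09 -0 -0.174 -0 -0.2; 1.01 0 0.08 -0 -0.175 -0 -0.2; 1.01 0 0.09 -0 -0.174 -0 -0.2; 1 0 0.09 -0 -0.175 0 -0.2
```

>>> {"method": "jog_arm", "body": {
  "rows": "0.05 0.03 -0.33 -0.006 -0.005 0 -0.2; 1.01 0 0.09 0 -0.175 0 -0.2; 1.01 0 0.09 0 -0.174 0 -0.2; 1.01 0 0.09 0 -0.175 0 -0.2; 1 0 0.085 0 -0.174 0 -0.2"
}}

```text
time: 19.52
position: [0.5159, -0.0364, 0.1934]
tool_rot: [-1.956, -2.254, -0.203]
ft_force: [-0.5, 1.3, -0.5]
grip_width: 0.602
grip_force: 0.0
```

>>> {"method": "jog_arm", "body": {
  "rows": "1.01 0 0.09 0 -0.175 0 -0.2; 1.01 0 0.09 0 -0.174 0 -0.2; 1.01 0 0.085 0 -0.175 0 -0.2; 1.01 0 0.09 0 -0.174 0 -0.2; 1 0 0.085 0 -0.175 0 -0.2"
}}

```text
time: 20.15
position: [0.5091, 0.0119, 0.1825]
tool_rot: [1.686, 1.942, -0.581]
ft_force: [0.0, -0.6, -0.2]
grip_width: 0.597
grip_force: 0.0
```

>>> {"method": "jog_arm", "body": {
  "rows": "1.01 0 0.09 0 -0.174 0 -0.2; 1.01 0 0.09 0 -0.175 0 -0.2; 1.01 0 0.09 0 -0.174 0 -0.2; 1 0 0.09 0 -0.175 0 -0.2; 1 0 0.085 0 -0.174 0 -0.2"
}}

```text
time: 20.78
position: [0.5056, 0.0343, 0.1368]
tool_rot: [1.125, 1.296, -1.089]
ft_force: [0.6, -0.2, -0.0]
grip_width: 0.607
grip_force: 0.0
```

>>> {"method": "jog_arm", "body": {
  "rows": "0 0 0 0 0 0 -0.2; 0 0 0 0 0 0 -0.2; 0 0 0 0 0 0 -0.2; 0 0 0 0 0 0 -0.2"
}}

```text
time: 21.28
position: [0.5061, 0.0328, 0.1397]
tool_rot: [1.134, 1.298, -1.084]
ft_force: [0.2, 0.3, 0.4]
grip_width: 0.6
grip_force: 0.0
```

```bash
python3 -c "
from h import *
chk(); rows([orbit(-88,.058)],-.2)"
```

```text
t 21.27 phi -85.3 toolphi -87.8 r 0.0573 axial 0.0009 | f [0.17 0.32 0.38] M [1.198 0.065 0.009] | Mx 1.195 rxF 0.020 q [-0.46  0.81 -0.36  1.79  1.15  2.03 -1.19] g 0.6 0.0
0.27 -0.1 -0.08 -0.003 -0.003 -0.006 -0.2
```

>>> {"method": "jog_arm", "body": {
  "rows": "0.27 -0.1 -0.08 -0.003 -0.003 -0.006 -0.2; 0 0 0 0 0 0 -0.2; 0 0 0 0 0 0 -0.2"
}}

```text
time: 21.65
position: [0.5043, 0.0337, 0.1344]
tool_rot: [1.12, 1.303, -1.092]
ft_force: [0.0, 0.1, -0.1]
grip_width: 0.6
grip_force: 0.0
```

>>> {"method": "jog_arm", "body": {
  "rows": "0 0 0 0 0 0 -0.2"
}}

```text
time: 21.78
position: [0.5043, 0.0337, 0.1343]
tool_rot: [1.12, 1.303, -1.092]
ft_force: [0.6, 0.3, 0.1]
grip_width: 0.6
grip_force: 0.0
```

>>> {"method": "jog_arm", "body": {
  "rows": "0 0 0 0 0 0 1; 0 0 0 0 0 0 1; 0 0 0 0 0 0 1; 0 0 0 0 0 0 1; 0 0 0 0 0 0 1",
  "force": 20
}}

```text
time: 22.4
position: [0.5051, 0.0338, 0.1344]
tool_rot: [1.121, 1.303, -1.09]
ft_force: [4.5, 0.6, -0.8]
grip_width: 0.248
grip_force: 20.0
```

```bash
python3 -c "
from h import *
chk()"
```

```text
t 22.40 phi -90.6 toolphi -88.1 r 0.0582 axial 0.0001 | f [ 4.54  0.57 -0.79] M [ 1.411 -0.005  0.735] | Mx 1.396 rxF -0.046 q [-0.47  0.82 -0.36  1.79  1.16  2.03 -1.19] g 0.248 20.0
```

>>> {"method": "jog_arm", "body": {
  "rows": "-0.53 0.06 0.014 0 0.07 0 1; -0.53 0.06 0.014 0 0.07 0 1; -0.405 0 0.014 0 0.07 0 1"
}}

```text
time: 22.78
position: [0.5053, 0.0325, 0.1473]
tool_rot: [1.264, 1.471, -0.993]
ft_force: [0.2, -2.3, -5.3]
grip_width: 0.248
grip_force: 20.0
```

```bash
python3 -c "
from h import *
chk()"
```

```text
t 22.77 phi -77.8 toolphi -75.8 r 0.0582 axial 0.0002 | f [ 0.22 -2.25 -5.25] M [ 2.417e+00 -2.000e-03  4.100e-02] | Mx 2.392 rxF -0.271 q [-0.39  0.66 -0.44  1.83  1.09  1.91 -1.1 ] g 0.248 20.0
```

>>> {"method": "jog_arm", "body": {
  "rows": "-0.405 0 0.014 0 0.07 0 1; -0.405 0 0.014 0 0.07 0 1"
}}

```text
time: 23.02
position: [0.5056, 0.0303, 0.1551]
tool_rot: [1.356, 1.577, -0.92]
ft_force: [0.7, -1.9, -5.9]
grip_width: 0.248
grip_force: 20.0
```

```bash
python3 -c "
from h import *
chk()"
```

```text
t 23.02 phi -69.8 toolphi -67.8 r 0.0582 axial 0.0001 | f [ 0.65 -1.85 -5.94] M [ 2.362e+00 -2.000e-03  5.900e-02] | Mx 2.338 rxF -0.286 q [-0.32  0.56 -0.48  1.84  1.04  1.82 -1.03] g 0.248 20.0
```

>>> {"method": "jog_arm", "body": {
  "rows": "-0.405 0 0.014 0 0.07 0 1; -0.405 0 0.014 0 0.07 0 1"
}}

```text
time: 23.28
position: [0.5061, 0.027, 0.1625]
tool_rot: [1.447, 1.682, -0.84]
ft_force: [0.1, -0.9, -4.7]
grip_width: 0.25
grip_force: 20.0
```

```bash
python3 -c "
from h import *
chk()"
```

```text
t 23.27 phi -61.8 toolphi -59.8 r 0.0582 axial 0.0001 | f [ 0.12 -0.87 -4.66] M [ 2.248 -0.068  0.038] | Mx 2.215 rxF -0.215 q [-0.25  0.46 -0.52  1.86  0.97  1.72 -0.95] g 0.25 20.0
```

>>> {"method": "jog_arm", "body": {
  "rows": "-0.405 0 0.014 0 0.07 0 1; -0.405 0 0.014 0 0.07 0 1"
}}

```text
time: 23.52
position: [0.5067, 0.0228, 0.1693]
tool_rot: [1.536, 1.785, -0.753]
ft_force: [-0.1, -0.5, -5.4]
grip_width: 0.254
grip_force: 20.0
```

```bash
python3 -c "
from h import *
chk()"
```

```text
t 23.52 phi -53.9 toolphi -51.8 r 0.0582 axial 0.0001 | f [-0.12 -0.52 -5.45] M [ 2.05  -0.056  0.026] | Mx 2.021 rxF -0.239 q [-0.16  0.36 -0.55  1.87  0.89  1.62 -0.85] g 0.254 20.0
```

>>> {"method": "jog_arm", "body": {
  "rows": "-0.405 0 0.014 0 0.07 0 1; -0.405 0 0.014 0 0.07 0 1"
}}

```text
time: 23.78
position: [0.5074, 0.0176, 0.1755]
tool_rot: [1.624, 1.885, -0.659]
ft_force: [-0.6, -0.7, -5.2]
grip_width: 0.248
grip_force: 20.0
```

```bash
python3 -c "
from h import *
chk()"; python3 fit.py | tail -5
```

```text
t 23.77 phi -45.9 toolphi -43.8 r 0.0582 axial 0.0001 | f [-0.6  -0.67 -5.18] M [ 1.931 -0.081  0.011] | Mx 1.900 rxF -0.193 q [-0.07  0.27 -0.56  1.87  0.79  1.53 -0.74] g 0.248 20.0
 [ 22.775 -77.795  -4.656  -3.319  -0.359  -0.127   1.279   0.23 ]
 [ 23.025 -69.805  -4.915  -3.857  -0.378  -0.204   1.277   0.173]
 [ 23.275 -61.809  -3.692  -2.978  -0.284   0.116   1.227   0.399]
 [ 23.525 -53.916  -4.11   -3.607  -0.316  -0.106   1.127   0.209]
 [ 23.775 -45.917  -3.318  -4.014  -0.255   0.133   1.117   0.386]]
```

>>> {"method": "jog_arm", "body": {
  "rows": "-0.405 0 0.014 0 0.07 0 1; -0.405 0 0.014 0 0.07 0 1"
}}

```text
time: 24.02
position: [0.5083, 0.0117, 0.1809]
tool_rot: [1.709, 1.983, -0.558]
ft_force: [-0.3, 0.4, -4.9]
grip_width: 0.252
grip_force: 20.0
```

```bash
python3 -c "
from h import *
chk()"
```

```text
t 24.02 phi -38.0 toolphi -35.7 r 0.0582 axial 0.0001 | f [-0.33  0.39 -4.9 ] M [ 1.692  0.017 -0.087] | Mx 1.678 rxF -0.195 q [ 0.01  0.19 -0.55  1.87  0.67  1.43 -0.6 ] g 0.252 20.0
```

>>> {"method": "jog_arm", "body": {
  "rows": "-0.405 0 0.014 0 0.07 0 1; -0.405 0 0.014 0 0.07 0 1"
}}

```text
time: 24.28
position: [0.5092, 0.0051, 0.1854]
tool_rot: [1.792, 2.078, -0.45]
ft_force: [-2.3, 2.3, -3.8]
grip_width: 0.251
grip_force: 20.0
```

```bash
python3 -c "
from h import *
chk()"
```

```text
t 24.27 phi -30.1 toolphi -27.7 r 0.0582 axial 0.0001 | f [-2.27  2.29 -3.78] M [ 1.422 -0.07  -0.075] | Mx 1.397 rxF -0.241 q [ 0.1   0.13 -0.53  1.86  0.54  1.36 -0.45] g 0.251 20.0
```

>>> {"method": "jog_arm", "body": {
  "rows": "-0.405 0 0.014 0 0.07 0 1; -0.405 0 0.014 0 0.07 0 1"
}}

```text
time: 24.52
position: [0.5103, -0.0022, 0.189]
tool_rot: [1.873, 2.17, -0.333]
ft_force: [-2.4, 2.5, -4.0]
grip_width: 0.251
grip_force: 20.0
```

```bash
python3 -c "
from h import *
chk()"
```

```text
t 24.52 phi -22.0 toolphi -19.7 r 0.0582 axial 0.0001 | f [-2.42  2.49 -4.02] M [ 1.263 -0.049 -0.097] | Mx 1.243 rxF -0.240 q [ 0.18  0.08 -0.5   1.85  0.39  1.3  -0.29] g 0.251 20.0
```

>>> {"method": "jog_arm", "body": {
  "rows": "-0.405 0 0.014 0 0.07 0 1; -0.405 0 0.014 0 0.07 0 1"
}}

```text
time: 24.78
position: [0.5113, -0.0098, 0.1914]
tool_rot: [1.95, 2.259, -0.208]
ft_force: [-2.7, 2.7, -2.7]
grip_width: 0.25
grip_force: 20.1
```

```bash
python3 -c "
from h import *
chk()"
```

```text
t 24.77 phi -14.1 toolphi -11.7 r 0.0582 axial 0.0000 | f [-2.69  2.73 -2.68] M [ 0.955  0.089 -0.139] | Mx 0.958 rxF -0.212 q [ 0.26  0.06 -0.45  1.84  0.24  1.27 -0.12] g 0.25 20.1
```

>>> {"method": "jog_arm", "body": {
  "rows": "-0.405 0 0.014 0 0.07 0 1; -0.405 0 0.014 0 0.07 0 1"
}}

```text
time: 25.02
position: [0.5124, -0.0177, 0.1928]
tool_rot: [2.024, 2.344, -0.073]
ft_force: [-2.5, 3.9, -0.7]
grip_width: 0.251
grip_force: 20.1
```

```bash
python3 -c "
from h import *
chk()"
```

```text
t 25.02 phi -6.1 toolphi -3.7 r 0.0582 axial 0.0000 | f [-2.51  3.86 -0.68] M [ 0.696  0.161 -0.104] | Mx 0.712 rxF -0.246 q [ 0.33  0.06 -0.41  1.82  0.09  1.27  0.04] g 0.251 20.1
```

>>> {"method": "jog_arm", "body": {
  "rows": "-0.405 0 0.014 0 0.07 0 1; -0.405 0 0.014 0 0.07 0 1"
}}

```text
time: 25.28
position: [0.5135, -0.0257, 0.1931]
tool_rot: [-2.012, -2.33, -0.068]
ft_force: [-3.1, 2.6, 0.7]
grip_width: 0.249
grip_force: 20.1
```

```bash
python3 -c "
from h import *
chk()"
```

```text
t 25.27 phi 1.9 toolphi 4.4 r 0.0581 axial -0.0001 | f [-3.13  2.57  0.69] M [ 0.516  0.255 -0.047] | Mx 0.548 rxF -0.175 q [ 0.4   0.09 -0.36  1.8  -0.04  1.29  0.19] g 0.249 20.1
```

>>> {"method": "jog_arm", "body": {
  "rows": "-0.405 0 0.014 0 0.07 0 1; -0.405 0 0.014 0 0.07 0 1"
}}

```text
time: 25.52
position: [0.5147, -0.0337, 0.1923]
tool_rot: [-1.939, -2.245, -0.202]
ft_force: [-4.5, 2.1, 1.4]
grip_width: 0.248
grip_force: 20.1
```

```bash
python3 -c "
from h import *
chk()"
```

```text
t 25.52 phi 9.9 toolphi 12.4 r 0.0581 axial -0.0000 | f [-4.5   2.11  1.42] M [0.41  0.306 0.046] | Mx 0.450 rxF -0.171 q [ 0.46  0.13 -0.33  1.77 -0.17  1.32  0.33] g 0.248 20.1
```

>>> {"method": "jog_arm", "body": {
  "rows": "-0.405 0 0.014 0 0.07 0 1; -0.405 0 0.014 0 0.07 0 1"
}}

```text
time: 25.78
position: [0.5158, -0.0415, 0.1903]
tool_rot: [-1.863, -2.155, -0.327]
ft_force: [-4.4, 3.0, 2.0]
grip_width: 0.25
grip_force: 20.1
```

```bash
python3 -c "
from h import *
chk()"
```

```text
t 25.77 phi 17.9 toolphi 20.4 r 0.0581 axial -0.0001 | f [-4.36  3.03  1.99] M [0.356 0.323 0.163] | Mx 0.399 rxF -0.236 q [ 0.52  0.19 -0.3   1.74 -0.28  1.37  0.45] g 0.25 20.1
```

>>> {"method": "jog_arm", "body": {
  "rows": "-0.405 0 0.014 0 0.07 0 1; -0.405 0 0.014 0 0.07 0 1"
}}

```text
time: 26.02
position: [0.5168, -0.049, 0.1872]
tool_rot: [-1.783, -2.063, -0.444]
ft_force: [-3.7, 1.4, 3.5]
grip_width: 0.253
grip_force: 20.1
```

```bash
python3 -c "
from h import *
chk()"
```

```text
t 26.02 phi 25.9 toolphi 28.5 r 0.0581 axial -0.0001 | f [-3.68  1.39  3.48] M [0.307 0.286 0.233] | Mx 0.345 rxF -0.188 q [ 0.58  0.26 -0.28  1.7  -0.37  1.44  0.55] g 0.253 20.1
```

>>> {"method": "jog_arm", "body": {
  "rows": "-0.405 0 0.014 0 0.07 0 1; -0.405 0 0.014 0 0.07 0 1"
}}

```text
time: 26.28
position: [0.5178, -0.0559, 0.1832]
tool_rot: [-1.701, -1.967, -0.553]
ft_force: [-4.2, 2.1, 3.8]
grip_width: 0.251
grip_force: 20.1
```

```bash
python3 -c "
from h import *
chk()"
```

```text
t 26.27 phi 33.9 toolphi 36.5 r 0.0581 axial -0.0001 | f [-4.2   2.14  3.84] M [0.207 0.32  0.328] | Mx 0.250 rxF -0.255 q [ 0.63  0.34 -0.27  1.67 -0.45  1.5   0.63] g 0.251 20.1
```

>>> {"method": "jog_arm", "body": {
  "rows": "-0.405 0 0.014 0 0.07 0 1; -0.405 0 0.014 0 0.07 0 1"
}}

```text
time: 26.52
position: [0.5187, -0.0622, 0.1782]
tool_rot: [-1.616, -1.868, -0.654]
ft_force: [-3.3, 1.0, 4.7]
grip_width: 0.25
grip_force: 20.1
```

```bash
python3 -c "
from h import *
chk()"
```

```text
t 26.52 phi 41.9 toolphi 44.5 r 0.0580 axial -0.0001 | f [-3.34  0.98  4.71] M [0.172 0.152 0.399] | Mx 0.192 rxF -0.245 q [ 0.68  0.43 -0.26  1.63 -0.52  1.57  0.69] g 0.25 20.1
```

>>> {"method": "jog_arm", "body": {
  "rows": "-0.405 0 0.014 0 0.07 0 1; -0.405 0 0.014 0 0.07 0 1"
}}

```text
time: 26.78
position: [0.5195, -0.0678, 0.1723]
tool_rot: [-1.529, -1.768, -0.748]
ft_force: [-3.3, 0.9, 5.5]
grip_width: 0.252
grip_force: 20.1
```

```bash
python3 -c "
from h import *
chk()"; python3 fit.py | tail -12
sed -i 's/^def psi.*/def psi(o):/; s/t=o\[:,0\]; return .*/t=o[:,0]; return o[:,1]+np.where(t<12,89.5,np.where(t<20,89.9+142.4,90.6+287))/' fit3.py
sed -i 's/(5.15,9.9,13.775)/(5.15,9.9,13.775,18.525,22.4)/; s/("s1+2a",o\[:,0\]<16)/("s12a3",(o[:,0]<16)|(o[:,0]>20)),("s3",o[:,0]>20)/' fit3.py; python3 fit3.py
```

```text
t 26.77 phi 50.0 toolphi 52.6 r 0.0580 axial -0.0001 | f [-3.29  0.87  5.49] M [0.16  0.088 0.406] | Mx 0.171 rxF -0.293 q [ 0.72  0.52 -0.26  1.59 -0.58  1.64  0.75] g 0.252 20.1
 [ 24.025 -37.992  -3.356  -3.592  -0.258   0.023   1.022   0.28 ]
 [ 24.275 -30.077  -4.135  -1.97   -0.318  -0.371   0.883  -0.053]
 [ 24.525 -21.991  -4.114  -2.675  -0.317  -0.361   0.88   -0.045]
 [ 24.775 -14.077  -3.645  -1.854  -0.281  -0.349   0.755  -0.069]
 [ 25.025  -6.089  -4.228  -0.23   -0.326  -0.627   0.673  -0.301]
 [ 25.275   1.882  -3.016   0.596  -0.232  -0.26    0.675  -0.027]
 [ 25.525   9.898  -2.938   0.936  -0.226  -0.174   0.741   0.054]
 [ 25.775  17.913  -4.058   0.782  -0.312  -0.408   0.85   -0.094]
 [ 26.025  25.984  -3.238   2.306  -0.249  -0.074   0.947   0.177]
 [ 26.275  33.92   -4.394   1.678  -0.338  -0.379   0.993  -0.039]
 [ 26.525  41.912  -4.223   2.55   -0.325  -0.268   1.061   0.06 ]
 [ 26.775  49.989  -5.057   2.519  -0.389  -0.434   1.15   -0.043]]
0.235 tot all c -0.244 A 0.183 phase of most neg: 121 res 0.145
0.235 tot s1 c -0.309 A 0.136 phase of most neg: 14
[... 1491 characters left out ...]
t s1 c -0.484 A 0.193 phase of most neg: 146 res 0.134
0.265 tot s12a3 c -0.378 A 0.226 phase of most neg: 118 res 0.155
0.265 tot s3 c -0.178 A 0.225 phase of most neg: 55 res 0.174
0.265 force all c -0.378 A 0.095 phase of most neg: 130 res 0.076
0.265 force s1 c -0.460 A 0.150 phase of most neg: 159 res 0.037
0.265 force s12a3 c -0.360 A 0.119 phase of most neg: 119 res 0.075
0.265 force s3 c -0.431 A 0.162 phase of most neg: -175 res 0.036
0.265 m0 all c -0.381 A 0.058 phase of most neg: 161 res 0.085
0.265 m0 s1 c -0.438 A 0.139 phase of most neg: 164 res 0.023
0.265 m0 s12a3 c -0.352 A 0.083 phase of most neg: 124 res 0.078
0.265 m0 s3 c -0.514 A 0.269 phase of most neg: -166 res 0.021
```

>>> {"method": "jog_arm", "body": {
  "rows": "0.5 0 0.006 0 -0.044 0 1; 0.5 0 0.006 0 -0.044 0 1; 0.253 0 0.006 0 -0.044 0 1; 0.253 0 0.006 0 -0.044 0 1"
}}

```text
time: 27.28
position: [0.5181, -0.0582, 0.1814]
tool_rot: [-1.645, -1.901, -0.621]
ft_force: [-3.3, 0.4, -11.1]
grip_width: 0.248
grip_force: 20.0
```

```bash
python3 -c "
from h import *
chk()"
```

```text
t 27.27 phi 36.8 toolphi 41.9 r 0.0579 axial -0.0001 | f [ -3.29   0.37 -11.12] M [-2.568 -0.158  0.2  ] | Mx -2.564 rxF 0.348 q [ 0.67  0.39 -0.26  1.65 -0.5   1.55  0.67] g 0.248 20.0
```

>>> {"method": "jog_arm", "body": {
  "rows": "0.253 0 0.006 0 -0.044 0 1; 0.253 0 0.006 0 -0.044 0 1"
}}

```text
time: 27.52
position: [0.5176, -0.0541, 0.1842]
tool_rot: [-1.697, -1.96, -0.558]
ft_force: [-4.5, 1.9, -15.1]
grip_width: 0.252
grip_force: 20.0
```

```bash
python3 -c "
from h import *
chk()"
```

```text
t 27.52 phi 31.9 toolphi 36.9 r 0.0580 axial -0.0001 | f [ -4.49   1.87 -15.08] M [-2.602 -0.068  0.295] | Mx -2.585 rxF 0.340 q [ 0.63  0.34 -0.26  1.67 -0.46  1.51  0.63] g 0.252 20.0
```

>>> {"method": "jog_arm", "body": {
  "rows": "0.253 0 0.006 0 -0.044 0 1; 0.253 0 0.006 0 -0.044 0 1"
}}

```text
time: 27.78
position: [0.517, -0.0498, 0.1867]
tool_rot: [-1.749, -2.02, -0.491]
ft_force: [-4.7, 3.7, -21.0]
grip_width: 0.252
grip_force: 20.0
```

```bash
python3 -c "
from h import *
chk()"; python3 fit.py | tail -3
```

```text
t 27.77 phi 27.0 toolphi 31.9 r 0.0580 axial -0.0001 | f [ -4.66   3.69 -21.03] M [-2.536 -0.015  0.206] | Mx -2.512 rxF 0.330 q [ 0.6   0.29 -0.27  1.69 -0.41  1.46  0.58] g 0.252 20.0
 [ 27.275  36.817   5.999  -9.395   0.462   0.312  -1.736  -0.165]
 [ 27.525  31.883   5.856 -14.116   0.451   0.273  -1.835  -0.201]
 [ 27.775  26.929   5.675 -20.707   0.437   0.348  -1.847  -0.123]]
```

>>> {"method": "jog_arm", "body": {
  "rows": "0.1 0 0.06 0 -0.044 0 1; 0.1 0 0.06 0 -0.044 0 1; 0.253 0 0.006 0 -0.044 0 1; 0.253 0 0.006 0 -0.044 0 1"
}}

```text
time: 28.28
position: [0.5158, -0.0417, 0.1901]
tool_rot: [-1.847, -2.136, -0.351]
ft_force: [-4.5, 3.4, -15.4]
grip_width: 0.253
grip_force: 20.0
```

```bash
python3 -c "
from h import *
chk()"
```

```text
t 28.27 phi 18.2 toolphi 22.0 r 0.0580 axial -0.0001 | f [ -4.53   3.4  -15.44] M [-1.085  0.344  0.206] | Mx -1.024 rxF 0.058 q [ 0.53  0.2  -0.29  1.73 -0.3   1.39  0.47] g 0.253 20.0
```

>>> {"method": "jog_arm", "body": {
  "rows": "0.253 0 0.006 0 -0.044 0 1; 0.253 0 0.006 0 -0.044 0 1"
}}

```text
time: 28.52
position: [0.5153, -0.0378, 0.1914]
tool_rot: [-1.898, -2.194, -0.273]
ft_force: [-4.6, 0.8, -16.5]
grip_width: 0.253
grip_force: 20.0
```

```bash
python3 -c "
from h import *
chk()"; python3 fit.py | tail -2
```

```text
t 28.52 phi 14.1 toolphi 16.9 r 0.0581 axial -0.0000 | f [ -4.64   0.83 -16.54] M [-0.879  0.491  0.204] | Mx -0.800 rxF 0.151 q [ 0.49  0.16 -0.3   1.75 -0.23  1.35  0.4 ] g 0.253 20.0
 [ 28.275  18.16    0.998 -15.913   0.077   0.035  -0.542  -0.063]
 [ 28.525  14.077   2.585 -16.402   0.199   0.581  -0.417   0.367]]
```

>>> {"method": "jog_arm", "body": {
  "rows": "0.253 0 0.1 0 -0.044 0 1; 0.253 0 0.1 0 -0.044 0 1; 0.253 0 0.006 0 -0.044 0 1"
}}

```text
time: 28.9
position: [0.5144, -0.0313, 0.1927]
tool_rot: [-1.971, -2.276, -0.152]
ft_force: [-6.5, -1.7, -9.8]
grip_width: 0.254
grip_force: 20.0
```

```bash
python3 -c "
from h import *
chk()"
```

```text
t 28.90 phi 7.5 toolphi 9.3 r 0.0582 axial 0.0000 | f [-6.5  -1.68 -9.8 ] M [-0.768  1.073  0.168] | Mx -0.608 rxF 0.117 q [ 0.43  0.11 -0.33  1.78 -0.12  1.31  0.28] g 0.254 20.0
```

>>> {"method": "jog_arm", "body": {
  "rows": "0.253 0 0.006 0 -0.044 0 1; 0.253 0 0.006 0 -0.044 0 1"
}}

```text
time: 29.15
position: [0.5137, -0.0264, 0.1931]
tool_rot: [-2.017, -2.328, -0.067]
ft_force: [-5.8, -2.9, -11.7]
grip_width: 0.25
grip_force: 20.0
```

```bash
python3 -c "
from h import *
chk()"
```

```text
t 29.15 phi 2.6 toolphi 4.2 r 0.0582 axial -0.0000 | f [ -5.79  -2.89 -11.66] M [-0.62   0.878  0.073] | Mx -0.488 rxF 0.149 q [ 0.39  0.09 -0.35  1.8  -0.04  1.29  0.19] g 0.25 20.0
```

>>> {"method": "jog_arm", "body": {
  "rows": "0.253 0 0.006 0 -0.044 0 1; 0.253 0 0.006 0 -0.044 0 1"
}}

```text
time: 29.4
position: [0.513, -0.0217, 0.1932]
tool_rot: [2.054, 2.369, -0.022]
ft_force: [-5.2, -3.6, -11.3]
grip_width: 0.253
grip_force: 20.0
```

```bash
python3 -c "
from h import *
chk()"; python3 fit.py | tail -3
```

```text
t 29.40 phi -2.1 toolphi -0.8 r 0.0583 axial 0.0000 | f [ -5.25  -3.56 -11.25] M [-0.654  0.816 -0.018] | Mx -0.531 rxF 0.138 q [ 0.34  0.07 -0.38  1.81  0.04  1.27  0.1 ] g 0.253 20.0
 [ 28.9     7.484   2.007  -9.624   0.155   0.314  -0.379   0.153]
 [ 29.15    2.592   2.563 -11.562   0.197   0.509  -0.363   0.305]
 [ 29.4    -2.087   2.364 -11.347   0.182   0.282  -0.511   0.094]]
```

>>> {"method": "jog_arm", "body": {
  "rows": "0.253 0.05 0.07 0 -0.044 0 1; 0.253 0.05 0.07 0 -0.044 0 1"
}}

```text
time: 29.65
position: [0.5124, -0.0168, 0.1928]
tool_rot: [2.011, 2.317, -0.113]
ft_force: [-12.5, -4.8, -0.1]
grip_width: 0.25
grip_force: 20.0
```

```bash
python3 -c "
from h import *
chk()"
```

```text
t 29.65 phi -6.9 toolphi -5.9 r 0.0582 axial 0.0001 | f [-12.52  -4.8   -0.12] M [-0.562  2.226 -0.226] | Mx -0.239 rxF 0.170 q [ 0.3   0.06 -0.4   1.82  0.13  1.27 -0.  ] g 0.25 20.0
```

>>> {"method": "jog_arm", "body": {
  "rows": "0.253 0 0.006 0 -0.044 0 1; 0.253 0 0.006 0 -0.044 0 1"
}}

```text
time: 29.9
position: [0.5116, -0.0119, 0.192]
tool_rot: [1.965, 2.263, -0.196]
ft_force: [-9.6, -4.2, -3.7]
grip_width: 0.252
grip_force: 20.0
```

```bash
python3 -c "
from h import *
chk()"
```

```text
t 29.90 phi -11.9 toolphi -10.9 r 0.0582 axial 0.0001 | f [-9.59 -4.21 -3.73] M [-0.407  1.801 -0.363] | Mx -0.146 rxF 0.114 q [ 0.25  0.06 -0.43  1.84  0.23  1.27 -0.11] g 0.252 20.0
```

>>> {"method": "jog_arm", "body": {
  "rows": "0.253 0 0.006 0 -0.044 0 1; 0.253 0 0.006 0 -0.044 0 1"
}}

```text
time: 30.15
position: [0.511, -0.0071, 0.1907]
tool_rot: [1.917, 2.207, -0.277]
ft_force: [-8.4, -6.3, -3.2]
grip_width: 0.252
grip_force: 20.0
```

```bash
python3 -c "
from h import *
chk()"
```

```text
t 30.15 phi -16.8 toolphi -15.9 r 0.0582 axial 0.0001 | f [-8.45 -6.34 -3.17] M [-0.435  1.721 -0.468] | Mx -0.185 rxF 0.229 q [ 0.21  0.07 -0.46  1.85  0.32  1.29 -0.21] g 0.252 20.0
```

>>> {"method": "jog_arm", "body": {
  "rows": "0.253 0 0.006 0 -0.044 0 1; 0.253 0 0.006 0 -0.044 0 1"
}}

```text
time: 30.4
position: [0.5103, -0.0025, 0.1891]
tool_rot: [1.869, 2.15, -0.354]
ft_force: [-8.0, -6.6, -3.8]
grip_width: 0.255
grip_force: 20.0
```

```bash
python3 -c "
from h import *
chk()"
```

```text
t 30.40 phi -21.7 toolphi -21.0 r 0.0582 axial 0.0001 | f [-7.97 -6.59 -3.82] M [-0.26   1.614 -0.65 ] | Mx -0.027 rxF 0.209 q [ 0.16  0.09 -0.49  1.85  0.41  1.31 -0.32] g 0.255 20.0
```

>>> {"method": "jog_arm", "body": {
  "rows": "0.253 0 0.006 0 -0.044 0 1; 0.253 0 0.006 0 -0.044 0 1"
}}

```text
time: 30.65
position: [0.5097, 0.002, 0.1871]
tool_rot: [1.819, 2.092, -0.427]
ft_force: [-8.1, -6.7, -3.6]
grip_width: 0.252
grip_force: 20.0
```

```bash
python3 -c "
from h import *
chk()"
```

```text
t 30.65 phi -26.5 toolphi -26.0 r 0.0583 axial 0.0001 | f [-8.1  -6.72 -3.59] M [-0.143  1.481 -0.711] | Mx 0.070 rxF 0.193 q [ 0.11  0.12 -0.51  1.86  0.51  1.35 -0.42] g 0.252 20.0
```

>>> {"method": "jog_arm", "body": {
  "rows": "0.253 0 0.006 0 -0.044 0 1; 0.253 0 0.006 0 -0.044 0 1"
}}

```text
time: 30.9
position: [0.5091, 0.0063, 0.1847]
tool_rot: [1.768, 2.032, -0.498]
ft_force: [-8.1, -6.5, -2.6]
grip_width: 0.253
grip_force: 20.0
```

```bash
python3 -c "
from h import *
chk()"
```

```text
t 30.90 phi -31.4 toolphi -31.0 r 0.0583 axial 0.0001 | f [-8.09 -6.53 -2.57] M [-0.066  1.423 -0.913] | Mx 0.138 rxF 0.186 q [ 0.06  0.15 -0.53  1.86  0.59  1.39 -0.52] g 0.253 20.0
```

>>> {"method": "jog_arm", "body": {
  "rows": "0.253 0 0.006 0 -0.044 0 1; 0.253 0 0.006 0 -0.044 0 1"
}}

```text
time: 31.15
position: [0.5085, 0.0104, 0.1819]
tool_rot: [1.716, 1.972, -0.565]
ft_force: [-7.1, -7.6, -2.3]
grip_width: 0.25
grip_force: 20.0
```

```bash
python3 -c "
from h import *
chk()"
```

```text
t 31.15 phi -36.3 toolphi -36.1 r 0.0582 axial 0.0001 | f [-7.12 -7.58 -2.28] M [ 0.036  1.299 -0.996] | Mx 0.221 rxF 0.226 q [ 0.01  0.19 -0.54  1.87  0.68  1.44 -0.61] g 0.25 20.0
```

>>> {"method": "jog_arm", "body": {
  "rows": "0.253 0 0.006 0 -0.044 0 1; 0.253 0 0.006 0 -0.044 0 1"
}}

```text
time: 31.4
position: [0.5079, 0.0142, 0.1788]
tool_rot: [1.663, 1.91, -0.629]
ft_force: [-7.0, -8.1, -2.8]
grip_width: 0.25
grip_force: 20.0
```

```bash
python3 -c "
from h import *
chk()"; python3 fit.py | tail -8
```

```text
t 31.40 phi -41.3 toolphi -41.1 r 0.0582 axial 0.0001 | f [-6.97 -8.1  -2.78] M [ 0.05   1.257 -1.126] | Mx 0.229 rxF 0.201 q [-0.05  0.24 -0.55  1.87  0.75  1.5  -0.7 ] g 0.25 20.0
 [ 29.65   -6.961   2.924  -0.506   0.225   0.581  -0.323   0.355]
 [ 29.9   -11.909   1.965  -4.23    0.151   0.291  -0.333   0.138]
 [ 30.15  -16.838   3.935  -4.516   0.303   0.757  -0.474   0.452]
 [ 30.4   -21.683   3.594  -5.547   0.277   0.71   -0.415   0.432]
 [ 30.65  -26.565   3.309  -5.682   0.255   0.621  -0.413   0.364]
 [ 30.9   -31.446   3.19   -4.986   0.246   0.555  -0.437   0.308]
 [ 31.15  -36.366   3.872  -5.701   0.298   0.76   -0.441   0.46 ]
 [ 31.4   -41.228   3.453  -6.727   0.266   0.554  -0.514   0.287]]
```

```bash
cat > fit4.py <<'E'
from fit import *
from fit3 import psi
skip=(5.15,9.9,13.775,18.525,22.4,28.275)
def run(o,nm,kk,fixc=False,kb=False):
    p=np.radians(psi(o)); t=o[:,0]; dr=np.where((t>27)&(t<31.6),-1,1); ph=np.radians(o[:,1]); y=o[:,5]
    w=1/(1+(o[:,3]/10)**2)**.5
    X=[np.cos(p),np.sin(p)]; y2=y.copy()
    if fixc: y2=y+.27*dr
    else: X.append(-dr)
    if kb: X+= [np.ones(len(p)),np.sin(ph),np.cos(ph)]
    X=np.array(X).T; W=w[kk,None]
    s=np.linalg.lstsq(X[kk]*W,y2[kk]*W[:,0],rcond=None)[0]; r=(y2-X@s)[kk]
    cov=np.linalg.inv(X[kk].T@X[kk])*np.var(r); A=np.hypot(*s[:2])
    print(nm,"fix" if fixc else "c %.3f"%s[2],"kb" if kb else "","A %.3f peak %.0f +- %.0f res %.3f"%(A,np.degrees(np.arctan2(-s[1],-s[0])),np.degrees(np.sqrt(cov[0,0]+cov[1,1])/A/1.4),r.std()),s[3:] if kb else "")
if __name__=="__main__":
  for Lw in (.235,.243,.25):
    o,b=ana(Lw); o=o[[round(x,3) not in skip for x in o[:,0]]]; t=o[:,0]
    for nm,kk in (("all",t>0),("fwd",t<27),("rev+3",t>20)):
        for fx in (0,1): run(o,f"{Lw} {nm}",kk,fx)
    run(o,f"{Lw} all",t>0,0,1)
E
python3 fit4.py
```

```text
0.235 all c 0.272  A 0.200 peak 131 +- 8 res 0.147 
0.235 all fix  A 0.200 peak 131 +- 8 res 0.148 
0.235 fwd c 0.243  A 0.177 peak 119 +- 10 res 0.146 
0.235 fwd fix  A 0.170 peak 123 +- 10 res 0.146 
0.235 rev+3 c 0.312  A 0.258 peak 135 +- 10 res 0.156 
0.235 rev+3 fix  A 0.252 peak 133 +- 10 res 0.160 
0.235 all c 0.335 kb A 0.183 peak 120 +- 9 res 0.142 [ 0.19086925  0.01290986 -0.13015152]
0.243 all c 0.308  A 0.207 peak 130 +- 8 res 0.148 
0.243 all fix  A 0.222 peak 128 +- 7 res 0.156 
0.243 fwd c 0.282  A 0.187 peak 120 +- 9 res 0.149 
0.243 fwd fix  A 0.190 peak 118 +- 9 res 0.149 
0.243 rev+3 c 0.343  A 0.256 peak 135 +- 10 res 0.157 
0.243 rev+3 fix  A 0.245 peak 132 +- 11 res 0.171 
0.243 all c 0.366 kb A 0.191 peak 121 +- 9 res 0.144 [ 0.18401879  0.01074422 -0.13221017]
0.25 all c 0.340  A 0.213 peak 130 +- 7 res 0.150 
0.25 all fix  A 0.241 peak 126 +- 7 res 0.168 
0.25 fwd c 0.316  A 0.195 peak 121 +- 9 res 0.151 
0.25 fwd fix  A 0.209 peak 115 +- 8 res 0.153 
0.25 rev+3 c 0.369  A 0.254 peak 135 +- 10 res 0.158 
0.25 rev+3 fix  A 0.239 peak 131 +- 13 res 0.185 
0.25 all c 0.394 kb A 0.197 peak 122 +- 9 res 0.146 [ 0.17802464  0.00884929 -0.13401148]
```

>>> {"method": "jog_arm", "body": {
  "rows": "0.253 -0.1 0.006 0 -0.044 0 1; 0.253 -0.1 0.006 0 -0.044 0 1; 0.253 0 0.04 0 -0.044 0 1; 0.253 0 0.04 0 -0.044 0 1"
}}

```text
time: 31.9
position: [0.5069, 0.021, 0.1718]
tool_rot: [1.553, 1.783, -0.744]
ft_force: [-2.5, -6.7, 0.7]
grip_width: 0.25
grip_force: 20.0
```

```bash
python3 -c "
from h import *
chk()"; python3 fit.py | tail -1
```

```text
t 31.90 phi -50.9 toolphi -51.2 r 0.0583 axial 0.0001 | f [-2.49 -6.66  0.73] M [ 0.043  0.412 -0.553] | Mx 0.101 rxF 0.262 q [-0.15  0.35 -0.55  1.87  0.88  1.62 -0.85] g 0.25 20.0
 [ 31.9   -50.883   4.5    -4.384   0.346   0.596  -0.786   0.249]]
```

>>> {"method": "jog_arm", "body": {
  "rows": "-0.45 0 -0.03 0 0.07 0 1; -0.45 0 -0.03 0 0.07 0 1; -0.405 0 -0.03 0 0.07 0 1; -0.405 0 0 0 0.07 0 1"
}}

```text
time: 32.4
position: [0.5084, 0.011, 0.1816]
tool_rot: [1.727, 1.99, -0.542]
ft_force: [0.9, -6.7, -16.8]
grip_width: 0.246
grip_force: 20.0
```

>>> {"method": "jog_arm", "body": {
  "rows": "-0.405 0 0 0 0.07 0 1; -0.405 0 0 0 0.07 0 1; -0.405 0 0 0 0.07 0 1; -0.405 0 0 0 0.07 0 1"
}}

```text
time: 32.9
position: [0.5103, -0.0028, 0.1895]
tool_rot: [1.888, 2.176, -0.314]
ft_force: [0.5, -4.6, -20.8]
grip_width: 0.248
grip_force: 20.0
```

```bash
python3 -c "
from h import *
chk()"; python3 fit.py | tail -1
```

```text
t 32.90 phi -21.2 toolphi -18.7 r 0.0584 axial 0.0000 | f [  0.5   -4.61 -20.84] M [ 0.931 -0.118 -0.007] | Mx 0.905 rxF -0.188 q [ 0.19  0.08 -0.49  1.85  0.37  1.29 -0.27] g 0.248 20.0
 [ 32.9   -21.268  -3.237 -21.105  -0.249  -0.197   0.562   0.036]]
```

>>> {"method": "jog_arm", "body": {
  "rows": "-0.405 0 0.08 0 0.07 0 1; -0.405 0 0.08 0 0.07 0 1; -0.405 0 0.06 0 0.07 0 1; -0.405 0 0.014 0 0.07 0 1; -0.405 0 0.014 0 0.07 0 1"
}}

```text
time: 33.52
position: [0.5131, -0.0222, 0.1933]
tool_rot: [-2.044, -2.361, -0.017]
ft_force: [-6.8, 0.7, -8.0]
grip_width: 0.249
grip_force: 20.0
```

>>> {"method": "jog_arm", "body": {
  "rows": "-0.405 0 0.014 0 0.07 0 1; -0.405 0 0.014 0 0.07 0 1; -0.405 0 0.014 0 0.07 0 1; -0.405 0 0.014 0 0.07 0 1; 0 0 0 0 0 0 1"
}}

```text
time: 34.15
position: [0.5157, -0.0405, 0.1908]
tool_rot: [-1.901, -2.19, -0.28]
ft_force: [-7.2, -2.2, -3.8]
grip_width: 0.249
grip_force: 20.0
```

>>> {"method": "jog_arm", "body": {
  "rows": "0 0 0 0 0 0 1; 0 0 0 0 0 0 1"
}}

```text
time: 34.4
position: [0.5157, -0.0404, 0.1908]
tool_rot: [-1.9, -2.193, -0.278]
ft_force: [-6.8, -2.8, -4.0]
grip_width: 0.248
grip_force: 20.0
```

```bash
python3 -c "
from h import *
chk()"; python3 fit.py | tail -1
```

```text
t 34.40 phi 16.7 toolphi 16.9 r 0.0583 axial -0.0000 | f [-6.84 -2.78 -3.98] M [-0.996  0.976  0.317] | Mx -0.847 rxF 0.166 q [ 0.5   0.16 -0.31  1.75 -0.24  1.35  0.4 ] g 0.248 20.0
 [ 34.4    16.73    2.853  -3.304   0.22    0.418  -0.464   0.198]]
```

>>> {"method": "jog_arm", "body": {
  "rows": "0 0 0 0 0 0 -0.2; 0 0 0 0 0 0 -0.2; 0 0 0 0 0 0 -0.2"
}}

```text
time: 34.78
position: [0.5173, -0.0393, 0.1905]
tool_rot: [-1.899, -2.196, -0.282]
ft_force: [-0.4, 0.6, -1.3]
grip_width: 0.505
grip_force: 0.0
```

```bash
python3 -c "
from h import *
chk(); rows([orbit(8,.058),orbit(0,.058)],-.2)"
```

```text
t 34.77 phi 16.0 toolphi 17.0 r 0.0578 axial 0.0018 | f [-0.36  0.57 -1.3 ] M [-0.329 -0.149 -0.012] | Mx -0.347 rxF -0.013 q [ 0.5   0.16 -0.31  1.75 -0.24  1.34  0.4 ] g 0.505 0.0
0.81 -0.18 0.05 -0.001 -0.156 0.001 -0.2; 0.8 0 0.06 -0 -0.14 0.001 -0.2
```

>>> {"method": "jog_arm", "body": {
  "rows": "0.81 -0.18 0.05 0 -0.156 0 -0.2; 0.8 0 0.06 0 -0.14 0 -0.2; 0 0 0 0 0 0 -0.2; 0 0 0 0 0 0 -0.2"
}}

```text
time: 35.28
position: [0.512, -0.0245, 0.1916]
tool_rot: [-2.052, -2.373, 0.004]
ft_force: [0.1, -0.7, 0.1]
grip_width: 0.6
grip_force: 0.0
```

```bash
python3 - <<'E'
from h import *
chk(); rows([orbit(0,.058)],-.2)
F=[];M=[]
for i in range(24):
    imaging.get_image("wrist"); s=ctrl.get_state(); F.append(s["ft_force"]);M.append(s["torque"])
F=np.array(F);M=np.array(M);print("F",F.mean(0),F.std(0),"M",M.mean(0),M.std(0))
np.save("bias0.npy",np.r_[F.mean(0),M.mean(0)])
E
```

```text
t 35.27 phi 0.5 toolphi 0.1 r 0.0566 axial -0.0014 | f [ 0.06 -0.67  0.14] M [-0.092 -0.104 -0.001] | Mx -0.106 rxF 0.038 q [ 0.36  0.07 -0.38  1.82  0.03  1.27  0.12] g 0.6 0.0
0.05 0.14 -0.14 -0.004 -0.001 0.002 -0.2
F [ 0.00422678 -0.09871149 -0.16054702] [0.32720685 0.45387366 0.64920102] M [-0.01094874 -0.11395696  0.00050553] [0.02234787 0.03262343 0.02712663]
```

```bash
python3 - <<'E'
import numpy as np
r=7.7
def seg(a,b,st):
    ph=np.arange(a,b+st/2,st); s,c=np.sin(np.radians(ph)),np.cos(np.radians(ph))
    for i in range(len(ph)-1): print(f"{ph[i]:.0f}->{ph[i+1]:.0f}: {-r*(s[i+1]-s[i]):.2f} 0 {-r*(c[i+1]-c[i]):.3f}")
seg(0,45,3)
E
```

```text
0->3: -0.40 0 0.011
3->6: -0.40 0 0.032
6->9: -0.40 0 0.053
9->12: -0.40 0 0.073
12->15: -0.39 0 0.094
15->18: -0.39 0 0.114
18->21: -0.38 0 0.135
21->24: -0.37 0 0.154
24->27: -0.36 0 0.174
27->30: -0.35 0 0.192
30->33: -0.34 0 0.211
33->36: -0.33 0 0.228
36->39: -0.32 0 0.245
39->42: -0.31 0 0.262
42->45: -0.29 0 0.277
```

>>> {"method": "jog_arm", "body": {
  "rows": "0.05 0.14 -0.14 -0.004 0 0.002 -0.2; 0 0 0 0 0 0 -0.2; 0 0 0 0 0 0 -0.2"
}}

```text
time: 36.85
position: [0.5128, -0.0236, 0.1924]
tool_rot: [-2.056, -2.373, 0.001]
ft_force: [-0.3, -0.6, -0.3]
grip_width: 0.601
grip_force: 0.0
```

>>> {"method": "jog_arm", "body": {
  "rows": "0 0 0 0 0 0 1; 0 0 0 0 0 0 1; 0 0 0 0 0 0 1; 0 0 0 0 0 0 1; 0 0 0 0 0 0 1",
  "force": 14
}}

```text
time: 37.48
position: [0.5132, -0.0235, 0.1924]
tool_rot: [-2.057, -2.374, -0.0]
ft_force: [2.3, -0.0, -1.3]
grip_width: 0.254
grip_force: 14.0
```

```bash
python3 -c "
from h import *
chk()"
```

```text
t 37.48 phi -0.3 toolphi 0.1 r 0.0574 axial -0.0000 | f [ 2.25 -0.01 -1.31] M [ 0.054 -0.536 -0.066] | Mx -0.023 rxF 0.018 q [ 0.36  0.07 -0.38  1.81  0.03  1.26  0.12] g 0.254 14.0
```

>>> {"method": "jog_arm", "body": {
  "rows": "-0.4 0.05 0.01 0 0 0 1; -0.4 0 0.03 0 0 0 1; -0.4 0 0.05 0 0 0 1"
}}

```text
time: 37.85
position: [0.5146, -0.033, 0.1917]
tool_rot: [-2.052, -2.372, -0.002]
ft_force: [-2.3, 4.2, 2.2]
grip_width: 0.25
grip_force: 14.0
```

```bash
python3 -c "
from h import *
chk()"
```

```text
t 37.85 phi 9.3 toolphi 0.3 r 0.0575 axial -0.0000 | f [-2.28  4.2   2.25] M [ 1.325  0.106 -0.063] | Mx 1.326 rxF -0.275 q [ 0.37  0.07 -0.37  1.81  0.02  1.27  0.14] g 0.25 14.0
```

>>> {"method": "jog_arm", "body": {
  "rows": "-0.4 0 0.073 0 0 0 1; -0.39 0 0.094 0 0 0 1"
}}

```text
time: 38.1
position: [0.5157, -0.0408, 0.1902]
tool_rot: [-2.052, -2.372, -0.002]
ft_force: [-1.4, 5.2, 4.1]
grip_width: 0.248
grip_force: 14.0
```

```bash
python3 -c "
from h import *
chk()"
```

```text
t 38.10 phi 17.3 toolphi 0.2 r 0.0578 axial -0.0000 | f [-1.38  5.21  4.07] M [ 1.344  0.191 -0.118] | Mx 1.358 rxF -0.365 q [ 0.38  0.08 -0.36  1.81  0.03  1.26  0.15] g 0.248 14.0
```

>>> {"method": "jog_arm", "body": {
  "rows": "-0.39 0 0.114 0 0 0 1; -0.38 0 0.135 0 0 0 1"
}}

```text
time: 38.35
position: [0.5168, -0.0485, 0.1878]
tool_rot: [-2.052, -2.372, -0.002]
ft_force: [-1.9, 5.8, 2.7]
grip_width: 0.254
grip_force: 14.0
```

```bash
python3 -c "
from h import *
chk()"
```

```text
t 38.35 phi 25.3 toolphi 0.2 r 0.0583 axial -0.0000 | f [-1.87  5.76  2.69] M [ 1.317  0.227 -0.061] | Mx 1.336 rxF -0.382 q [ 0.38  0.08 -0.36  1.81  0.03  1.26  0.17] g 0.254 14.0
```

>>> {"method": "jog_arm", "body": {
  "rows": "-0.37 0 0.154 0 0 0 1; -0.36 0 0.174 0 0 0 1"
}}

```text
time: 38.6
position: [0.5178, -0.0557, 0.1845]
tool_rot: [-2.052, -2.373, -0.002]
ft_force: [-3.1, 4.8, 2.8]
grip_width: 0.251
grip_force: 14.0
```

```bash
python3 -c "
from h import *
chk()"
```

```text
t 38.60 phi 33.1 toolphi 0.2 r 0.0591 axial -0.0001 | f [-3.12  4.85  2.83] M [ 1.331  0.312 -0.049] | Mx 1.362 rxF -0.351 q [ 0.39  0.09 -0.35  1.81  0.03  1.25  0.18] g 0.251 14.0
```

>>> {"method": "jog_arm", "body": {
  "rows": "-0.35 0 0.192 0 0 0 1; -0.34 0 0.211 0 0 0 1"
}}

```text
time: 38.85
position: [0.5188, -0.0627, 0.1805]
tool_rot: [-2.052, -2.372, -0.001]
ft_force: [-1.5, 5.3, 3.9]
grip_width: 0.253
grip_force: 14.0
```

```bash
python3 -c "
from h import *
chk()"
```

```text
t 38.85 phi 40.8 toolphi 0.2 r 0.0601 axial -0.0001 | f [-1.46  5.29  3.9 ] M [ 1.273  0.378 -0.087] | Mx 1.314 rxF -0.401 q [ 0.4   0.1  -0.34  1.81  0.03  1.25  0.19] g 0.253 14.0
```

>>> {"method": "jog_arm", "body": {
  "rows": "-0.33 0 0.228 0 0 0 1; -0.32 0 0.245 0 0 0 1"
}}

```text
time: 39.1
position: [0.5197, -0.0691, 0.1759]
tool_rot: [-2.053, -2.372, -0.001]
ft_force: [-3.0, 5.0, 4.7]
grip_width: 0.254
grip_force: 14.0
```

```bash
cat > fit5.py <<'E'
from h import *
np.set_printoptions(suppress=True,precision=3,linewidth=140)
L=np.loadtxt("log.txt"); L=L[(L[:,0]>37.6)&(L[:,15]>1)]; b=np.load("bias0.npy")
a=np.array([np.cos(TH),np.sin(TH),0]); yh=np.array([-np.sin(TH),np.cos(TH),0]); lev=.221
def run():
    out=[]
    for r in L:
        zt=rotm(r[6:9])[:,2]; d=r[3:6]-.019*zt-C; ph=np.arctan2(-d@yh,d[2]); rr=np.hypot(d@yh,d[2])
        m=(r[12:15]-b[3:])@a; F=r[9:12]-b[:3]; Fy=-0+m/lev   # moment -> horizontal force (sign set below)
        fy=F@yh; fz=F[2]; ft=-np.cos(ph)*fy-np.sin(ph)*fz; ftm=-np.cos(ph)*Fy-np.sin(ph)*fz
        out.append([r[0],np.degrees(ph),rr*1000,fy,fz,m,ft,ftm,rr*ft,rr*ftm])
    return np.array(out)
if __name__=="__main__": print("t phi r fy fz m ft ftm tau taum"); print(run())
E
python3 -c "
from h import *
chk()"; python3 fit5.py
```

```text
t 39.10 phi 48.2 toolphi 0.2 r 0.0614 axial -0.0001 | f [-3.02  4.95  4.65] M [ 1.247  0.363 -0.07 ] | Mx 1.286 rxF -0.431 q [ 0.4   0.1  -0.34  1.81  0.03  1.24  0.2 ] g 0.254 14.0
t phi r fy fz m ft ftm tau taum
[[37.85   7.06  76.278  4.575  2.406  1.353 -4.836 -6.373 -0.369 -0.486]
 [38.1   13.088 76.179  5.451  4.235  1.385 -6.268 -7.063 -0.478 -0.538]
 [38.35  19.217 76.037  6.066  2.853  1.363 -6.667 -6.764 -0.507 -0.514]
 [38.6   25.241 75.73   5.343  2.988  1.389 -6.107 -6.96  -0.462 -0.527]
 [38.85  31.395 75.562  5.538  4.061  1.341 -6.843 -7.296 -0.517 -0.551]
 [39.1   37.417 75.418  5.429  4.815  1.313 -7.237 -7.645 -0.546 -0.577]]
```

>>> {"method": "jog_arm", "body": {
  "rows": "0.32 0 -0.245 0 0 0 1; 0.33 0 -0.228 0 0 0 1; 0.34 0 -0.211 0 0 0 1"
}}

```text
time: 39.48
position: [0.5187, -0.0621, 0.1818]
tool_rot: [-2.057, -2.373, 0.002]
ft_force: [3.1, -0.9, -6.6]
grip_width: 0.248
grip_force: 14.0
```

```bash
python3 -c "
from h import *
chk()" >/dev/null
```

>>> {"method": "jog_arm", "body": {
  "rows": "0.35 0 -0.192 0 0 0 1; 0.36 0 -0.174 0 0 0 1"
}}

```text
time: 39.72
position: [0.5177, -0.0552, 0.186]
tool_rot: [-2.057, -2.373, 0.002]
ft_force: [3.0, -2.6, -6.1]
grip_width: 0.25
grip_force: 14.0
```

```bash
python3 -c "
from h import *
chk()" >/dev/null
```

>>> {"method": "jog_arm", "body": {
  "rows": "0.37 0 -0.154 0 0 0 1; 0.38 0 -0.135 0 0 0 1"
}}

```text
time: 39.98
position: [0.5167, -0.0479, 0.1892]
tool_rot: [-2.058, -2.373, 0.002]
ft_force: [2.6, -4.6, -3.3]
grip_width: 0.249
grip_force: 14.0
```

```bash
python3 -c "
from h import *
chk()" >/dev/null
```

>>> {"method": "jog_arm", "body": {
  "rows": "0.39 0 -0.114 0 0 0 1; 0.39 0 -0.094 0 0 0 1"
}}

```text
time: 40.22
position: [0.5157, -0.0405, 0.1915]
tool_rot: [2.058, 2.373, -0.003]
ft_force: [3.0, -5.8, -3.6]
grip_width: 0.25
grip_force: 14.0
```

```bash
python3 -c "
from h import *
chk()" >/dev/null
```

>>> {"method": "jog_arm", "body": {
  "rows": "0.4 0 -0.073 0 0 0 1; 0.4 0 -0.053 0 0 0 1"
}}

```text
time: 40.48
position: [0.5146, -0.0329, 0.1929]
tool_rot: [2.058, 2.373, -0.003]
ft_force: [1.9, -5.7, -2.3]
grip_width: 0.249
grip_force: 14.0
```

```bash
python3 -c "
from h import *
chk()" >/dev/null
```

>>> {"method": "jog_arm", "body": {
  "rows": "0.4 0 -0.032 0 0 0 1; 0.4 0 -0.011 0 0 0 1"
}}

```text
time: 40.72
position: [0.5135, -0.0252, 0.1935]
tool_rot: [2.058, 2.372, -0.003]
ft_force: [1.9, -5.6, -0.7]
grip_width: 0.253
grip_force: 14.0
```

```bash
python3 -c "
from h import *
chk()" >/dev/null; python3 fit5.py|tail -6
```

```text
[39.475 30.448 76.326 -1.23  -6.485 -0.488  4.347  5.192  0.332  0.396]
 [39.725 24.364 76.844 -2.931 -5.915 -0.857  5.11   5.973  0.393  0.459]
 [39.975 18.384 77.137 -4.822 -3.132 -1.208  5.564  6.174  0.429  0.476]
 [40.225 12.582 77.358 -6.056 -3.433 -1.312  6.658  6.544  0.515  0.506]
 [40.475  6.795 77.444 -5.773 -2.1   -1.47   5.981  6.853  0.463  0.531]
 [40.725  1.017 77.512 -5.688 -0.519 -1.604  5.697  7.266  0.442  0.563]]
```

>>> {"method": "jog_arm", "body": {
  "rows": "0.4 0 0.011 0 0 0 1; 0.4 0 0.032 0 0 0 1"
}}

```text
time: 40.98
position: [0.5124, -0.0176, 0.1932]
tool_rot: [2.058, 2.372, -0.003]
ft_force: [2.9, -6.3, 0.7]
grip_width: 0.25
grip_force: 14.0
```

```bash
python3 -c "
from h import *
chk()" >/dev/null
```

>>> {"method": "jog_arm", "body": {
  "rows": "0.4 0 0.053 0 0 0 1; 0.4 0 0.073 0 0 0 1"
}}

```text
time: 41.22
position: [0.5113, -0.0098, 0.1922]
tool_rot: [2.058, 2.372, -0.004]
ft_force: [1.1, -7.3, 0.6]
grip_width: 0.25
grip_force: 14.0
```

```bash
python3 -c "
from h import *
chk()" >/dev/null
```

>>> {"method": "jog_arm", "body": {
  "rows": "0.39 0 0.094 0 0 0 1; 0.39 0 0.114 0 0 0 1"
}}

```text
time: 41.48
position: [0.5102, -0.0021, 0.1903]
tool_rot: [2.058, 2.372, -0.004]
ft_force: [0.8, -7.8, 1.3]
grip_width: 0.249
grip_force: 14.0
```

```bash
python3 -c "
from h import *
chk()" >/dev/null
```

>>> {"method": "jog_arm", "body": {
  "rows": "0.38 0 0.135 0 0 0 1; 0.37 0 0.154 0 0 0 1"
}}

```text
time: 41.72
position: [0.5092, 0.0054, 0.1876]
tool_rot: [2.058, 2.372, -0.004]
ft_force: [0.7, -6.7, 2.7]
grip_width: 0.251
grip_force: 14.0
```

```bash
python3 -c "
from h import *
chk()" >/dev/null
```

>>> {"method": "jog_arm", "body": {
  "rows": "0.36 0 0.174 0 0 0 1; 0.35 0 0.192 0 0 0 1"
}}

```text
time: 41.98
position: [0.5081, 0.0125, 0.1841]
tool_rot: [2.058, 2.372, -0.003]
ft_force: [-0.6, -6.7, 3.8]
grip_width: 0.254
grip_force: 14.0
```

```bash
python3 -c "
from h import *
chk()" >/dev/null
```

>>> {"method": "jog_arm", "body": {
  "rows": "0.34 0 0.211 0 0 0 1; 0.33 0 0.228 0 0 0 1"
}}

```text
time: 42.22
position: [0.5072, 0.0193, 0.1798]
tool_rot: [2.058, 2.372, -0.003]
ft_force: [-1.0, -6.1, 3.7]
grip_width: 0.252
grip_force: 14.0
```

```bash
python3 -c "
from h import *
chk()" >/dev/null; python3 fit5.py|tail -6
```

```text
[ 40.975  -4.673  77.457  -6.511   0.811  -1.663   6.555   7.565   0.508   0.586]
 [ 41.225 -10.549  77.51   -7.315   0.765  -1.651   7.331   7.484   0.568   0.58 ]
 [ 41.475 -16.474  77.481  -7.701   1.421  -1.688   7.788   7.727   0.603   0.599]
 [ 41.725 -22.418  77.453  -6.662   2.857  -1.723   7.248   8.298   0.561   0.643]
 [ 41.975 -28.334  77.369  -6.471   3.937  -1.55    7.564   8.043   0.585   0.622]
 [ 42.225 -34.334  77.261  -5.798   3.897  -1.587   6.986   8.13    0.54    0.628]]
```

>>> {"method": "jog_arm", "body": {
  "rows": "-0.33 0 -0.228 0 0 0 1; -0.34 0 -0.211 0 0 0 1; -0.35 0 -0.192 0 0 0 1"
}}

```text
time: 42.6
position: [0.5081, 0.0129, 0.1843]
tool_rot: [-2.053, -2.373, -0.001]
ft_force: [1.3, 4.0, -2.7]
grip_width: 0.248
grip_force: 14.0
```

```bash
python3 -c "
from h import *
chk()" >/dev/null
```

>>> {"method": "jog_arm", "body": {
  "rows": "-0.36 0 -0.174 0 0 0 1; -0.37 0 -0.154 0 0 0 1"
}}

```text
time: 42.85
position: [0.5092, 0.0052, 0.188]
tool_rot: [-2.054, -2.373, -0.001]
ft_force: [-0.1, 5.6, 0.1]
grip_width: 0.255
grip_force: 14.0
```

```bash
python3 -c "
from h import *
chk()" >/dev/null
```

>>> {"method": "jog_arm", "body": {
  "rows": "-0.38 0 -0.135 0 0 0 1; -0.39 0 -0.114 0 0 0 1"
}}

```text
time: 43.1
position: [0.5103, -0.0026, 0.1906]
tool_rot: [-2.054, -2.373, -0.001]
ft_force: [-0.9, 5.2, 1.2]
grip_width: 0.254
grip_force: 14.0
```

```bash
python3 -c "
from h import *
chk()" >/dev/null
```

>>> {"method": "jog_arm", "body": {
  "rows": "-0.39 0 -0.094 0 0 0 1; -0.4 0 -0.073 0 0 0 1"
}}

```text
time: 43.35
position: [0.5114, -0.0104, 0.1923]
tool_rot: [-2.054, -2.373, -0.001]
ft_force: [-0.9, 5.8, 1.5]
grip_width: 0.256
grip_force: 14.0
```

```bash
python3 -c "
from h import *
chk()" >/dev/null
```

>>> {"method": "jog_arm", "body": {
  "rows": "-0.4 0 -0.053 0 0 0 1; -0.4 0 -0.032 0 0 0 1"
}}

```text
time: 43.6
position: [0.5125, -0.0183, 0.1932]
tool_rot: [-2.054, -2.373, -0.001]
ft_force: [-1.9, 4.7, 2.3]
grip_width: 0.25
grip_force: 14.0
```

```bash
python3 -c "
from h import *
chk()" >/dev/null; python3 fit5.py|tail -5
```

```text
[ 42.6   -28.445  77.677   3.869  -2.501   0.859  -4.593  -4.609  -0.357  -0.358]
 [ 42.85  -22.102  77.71    5.683   0.253   1.255  -5.17   -5.168  -0.402  -0.402]
 [ 43.1   -15.98   77.599   5.343   1.334   1.325  -4.77   -5.395  -0.37   -0.419]
 [ 43.35  -10.023  77.483   6.016   1.629   1.285  -5.641  -5.441  -0.437  -0.422]
 [ 43.6    -4.082  77.396   5.027   2.495   1.31   -4.836  -5.736  -0.374  -0.444]]
```

>>> {"method": "jog_arm", "body": {
  "rows": "-0.4 0 -0.011 0 0 0 1; -0.4 0 0.011 0 0 0 1"
}}

```text
time: 43.85
position: [0.5136, -0.0262, 0.1932]
tool_rot: [-2.054, -2.373, -0.001]
ft_force: [-1.0, 4.7, 2.6]
grip_width: 0.251
grip_force: 14.0
```

```bash
python3 -c "
from h import *
chk()" >/dev/null
```

>>> {"method": "jog_arm", "body": {
  "rows": "-0.4 0 0.032 0 0 0 1; -0.4 0 0.053 0 0 0 1"
}}

```text
time: 44.1
position: [0.5148, -0.0342, 0.1924]
tool_rot: [-2.054, -2.373, -0.001]
ft_force: [-1.2, 5.2, 2.0]
grip_width: 0.251
grip_force: 14.0
```

```bash
python3 -c "
from h import *
chk()" >/dev/null
```

>>> {"method": "jog_arm", "body": {
  "rows": "-0.4 0 0.073 0 0 0 1; -0.39 0 0.094 0 0 0 1"
}}

```text
time: 44.35
position: [0.5159, -0.042, 0.1907]
tool_rot: [-2.054, -2.373, -0.0]
ft_force: [-1.1, 6.1, 2.6]
grip_width: 0.253
grip_force: 14.0
```

```bash
python3 -c "
from h import *
chk()" >/dev/null
```

>>> {"method": "jog_arm", "body": {
  "rows": "-0.39 0 0.114 0 0 0 1; -0.38 0 0.135 0 0 0 1"
}}

```text
time: 44.6
position: [0.517, -0.0496, 0.1883]
tool_rot: [-2.054, -2.373, -0.0]
ft_force: [-1.3, 5.8, 3.4]
grip_width: 0.251
grip_force: 14.0
```

```bash
python3 -c "
from h import *
chk()" >/dev/null
```

>>> {"method": "jog_arm", "body": {
  "rows": "-0.37 0 0.154 0 0 0 1; -0.36 0 0.174 0 0 0 1"
}}

```text
time: 44.85
position: [0.518, -0.0568, 0.185]
tool_rot: [-2.054, -2.373, -0.0]
ft_force: [-1.9, 4.7, 3.7]
grip_width: 0.253
grip_force: 14.0
```

```bash
python3 -c "
from h import *
chk()" >/dev/null
```

>>> {"method": "jog_arm", "body": {
  "rows": "-0.35 0 0.192 0 0 0 1; -0.34 0 0.211 0 0 0 1"
}}

```text
time: 45.1
position: [0.5189, -0.0637, 0.1811]
tool_rot: [-2.054, -2.373, -0.0]
ft_force: [-2.0, 5.4, 3.4]
grip_width: 0.251
grip_force: 14.0
```

```bash
python3 -c "
from h import *
chk()" >/dev/null
cat > fit6.py <<'E'
from fit5 import *
o=run(); t=o[:,0]
rev=(t>39.2)&(t<42.3); dr=np.where(rev,-1,1); bad=np.isin(np.round(t,3),[37.85,39.475,42.6])
print(o[-6:])
p=np.radians(o[:,1])
for nm,col in (("m",9),("f",8)):
  for lab,k in (("all",~bad),("|phi|<27",~bad&(abs(o[:,1])<27)),("2nd",~bad&(t>39.2))):
    X=np.c_[-dr,np.cos(p),np.sin(p)]; y=o[:,col]
    s=np.linalg.lstsq(X[k],y[k],rcond=None)[0]; r=(y-X@s)[k]; 
    # gravity torque g=A sin(phi0-phi): s1=A sin phi0, s2=-A cos phi0
    A=np.hypot(s[1],s[2]); cov=np.linalg.inv(X[k].T@X[k])*r.var()*len(r)/(len(r)-3)
    print(nm,lab,"c %.3f A %.3f phi0 %.1f +- %.1f res %.3f"%(s[0],A,np.degrees(np.arctan2(s[1],-s[2])),np.degrees(np.sqrt(cov[1,1])/A),r.std()))
E
python3 fit6.py
```

```text
[[43.85   1.83  77.239  4.862  2.783  1.362 -4.949 -6.249 -0.382 -0.483]
 [44.1    7.867 77.126  5.399  2.122  1.332 -5.639 -6.259 -0.435 -0.483]
 [44.35  13.861 76.94   6.253  2.791  1.367 -6.739 -6.675 -0.519 -0.514]
 [44.6   19.858 76.871  6.05   3.525  1.389 -6.888 -7.109 -0.529 -0.546]
 [44.85  25.816 76.65   5.046  3.835  1.37  -6.212 -7.251 -0.476 -0.556]
 [45.1   31.783 76.584  5.714  3.608  1.382 -6.757 -7.215 -0.517 -0.553]]
m all c 0.507 A 0.185 phi0 13.6 +- 1.0 res 0.014
m |phi|<27 c 0.509 A 0.204 phi0 12.7 +- 0.9 res 0.013
m 2nd c 0.508 A 0.192 phi0 13.0 +- 0.9 res 0.012
f all c 0.463 A 0.172 phi0 11.8 +- 2.5 res 0.034
f |phi|<27 c 0.465 A 0.188 phi0 11.7 +- 2.8 res 0.036
f 2nd c 0.463 A 0.175 phi0 11.6 +- 2.9 res 0.036
```

>>> {"method": "jog_arm", "body": {
  "rows": "0.34 0 -0.211 0 0 0 1; 0.35 0 -0.192 0 0 0 1; 0.36 0 -0.174 0 0 0 1; 0.37 0 -0.154 0 0 0 1; 0.38 0 -0.135 0 0 0 1"
}}

```text
time: 45.72
position: [0.5168, -0.0483, 0.1893]
tool_rot: [-2.058, -2.373, 0.003]
ft_force: [2.2, -5.3, -3.4]
grip_width: 0.253
grip_force: 14.0
```

>>> {"method": "jog_arm", "body": {
  "rows": "0.39 0 -0.114 0 0 0 1; 0.2 0 -0.05 0 0 0 1; 0 0 0 0 0 0 1; 0 0 0 0 0 0 1; 0 0 0 0 0 0 1"
}}

```text
time: 46.35
position: [0.5159, -0.0423, 0.1911]
tool_rot: [-2.058, -2.373, 0.002]
ft_force: [1.3, -4.1, -0.5]
grip_width: 0.25
grip_force: 14.0
```

```bash
python3 -c "
from h import *
chk()" >/dev/null; python3 fit5.py|tail -1
```

```text
[ 46.35   13.958  77.385  -4.115  -0.347  -1.281   4.077   5.709   0.315   0.442]]
```

>>> {"method": "jog_arm", "body": {
  "rows": "0.13 0 -0.03 0 0 0 1; 0 0 0 0 0 0 1; 0 0 0 0 0 0 1"
}}

```text
time: 46.72
position: [0.5158, -0.0412, 0.1914]
tool_rot: [2.058, 2.373, -0.003]
ft_force: [2.0, -5.3, -0.8]
grip_width: 0.253
grip_force: 14.0
```

>>> {"method": "jog_arm", "body": {
  "rows": "0 0 0 0 0 0 1; 0 0 0 0 0 0 1; 0 0 0 0 0 0 1; 0 0 0 0 0 0 1; 0 0 0 0 0 0 1",
  "force": 30
}}

```text
time: 47.35
position: [0.5158, -0.0412, 0.1914]
tool_rot: [-2.058, -2.373, 0.003]
ft_force: [2.0, -5.1, -0.4]
grip_width: 0.255
grip_force: 30.0
```

```bash
python3 - <<'E'
from h import *
import subprocess
d=imaging.get_image("wrist"); cv2.imwrite("pics/w2.png",d["img"])
for i in range(2):
    chk()
    imaging.get_image("top")
E
python3 fit5.py|tail -2
```

```text
t 47.40 phi 17.3 toolphi -0.1 r 0.0591 axial -0.0000 | f [ 1.42 -4.83 -0.12] M [-1.3   -0.508 -0.046] | Mx -1.359 rxF 0.283 q [ 0.37  0.08 -0.36  1.81  0.03  1.26  0.15] g 0.247 30.0
t 47.45 phi 17.4 toolphi -0.1 r 0.0591 axial -0.0000 | f [ 2.16 -4.39  0.02] M [-1.339 -0.563 -0.047] | Mx -1.405 rxF 0.262 q [ 0.37  0.08 -0.36  1.81  0.03  1.26  0.15] g 0.253 30.0
 [ 47.4    13.108  77.417  -4.889   0.037  -1.332   4.753   5.862   0.368   0.454]
 [ 47.45   13.109  77.417  -4.552   0.183  -1.378   4.392   6.032   0.34    0.467]]
```

View pics/w2.png

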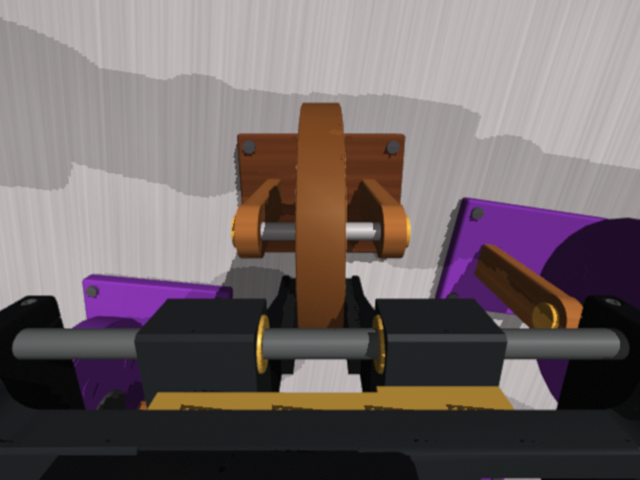

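The wrist view shows the rim held between the closed fingers at about (320,330), with the stand and its neighbours undisturbed. The wheel is still and sits at the balance angle I measured.

```bash
python3 -c "
from bench import ticket
print(ticket.close_job())"
```

```text
the job is handed in; nothing more can be done
None
```

I turned the wheel by its rim through more than a full turn, found the heavy side from the turning force, brought it to the bottom (fit uncertainty about 1°), and handed the job in at about 47 s with the gripper still holding the wheel motionless at 30 N.

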